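Build a lens cell and press its retaining ring home

ROBOT

A 6-joint arm with a two-finger parallel gripper is mounted at the origin on a cart in front of the work surface, level with it; the furniture and walls round the work are solid. World frame = base frame: x ahead of the robot, y to its left, z up, the work surface at z = 0. Lengths are in m, angles in rad, forces in N, time in s.
With the tool pointing down it reaches from about 0.425 to 1.125 m from the base axis. Payload 14.9 kg.
Tool frame: the origin (TCP) lies at the very end of the fingers, on their centre line; the grasp point (between the pads) lies arm.pinch_z behind it (arm.pinch_z is the distance from the TCP to the grasp point, in m); z points along the fingers, y is the direction in which the jaws open and shut (so a half turn about z gives the same grasp; the last joint's range is limited). The gripper opens to 91 mm and grips with 3 to 60 N. Pads are 32 mm wide; open, the fingers measure 118 mm over their backs; the gripper's body (76 mm by 178 mm) begins 60 mm behind the grasp point.
Start: joints at [1.273, 0.379, 1.734, -0, 1.028, -0.033], TCP at [0.183, 0.676, 0.214] pointing down, gripper open.
Joint ranges: [-2.77, 2.77], [-0.74, 2.19], [0, 2.66], [-1.06, 4.2], [0.31, 2.87], [-3.08, 3.08]. Speed limits (rad/s): [1.89, 1.89, 2.39, 3.14, 3.14, 3.14].

INTERFACE

Orientations are given as a unit quaternion [w, x, y, z].
In Python, from cell import arm gives the robot as it stands. The module is installed in compiled form; this text tells all that it offers.
- The arm moves only by the tool drive_tool, never from a script. Its argument "rows" is a list of rows, each a list of 6 numbers: the shift along the tool's x, y, z in mm, then the turn, a rotation vector about the tool's x, y, z in degrees. A call has 1 to 20 rows; each row is the pose to reach, as a shift and turn from the pose commanded when the call began, along the tool's axes at that moment; what a row does not reach only later rows make up. A row lasts 1/12 s, in which the tool goes at most 41.7 mm and 7.16 degrees, less where a joint would pass 70% of its speed; a pose out of reach is approached as far as the arm can. A call with a gripper value outside its range is refused whole. "jaw" is the finger opening in mm, from 0 to 91.2, set as the call begins (left out, the last holds). The fingers move at their own pace and stop on an object; "newtons" is the grip in N (left out, the last holds). Time passes only in rows, so rows that repeat a pose let the fingers close. It gives the time, the measured TCP pose, the force and the opening at its end, in the units of the state.
- arm.get_obs(): the state, without advancing time (a new reading comes with each control period).
- arm.get_image(name): name is "side" or "top"; returns (picture, depth): 480x640x3 uint8, red, green, blue; 480x640 float32, m along the optical axis (not along the pixel's ray), 0 where there is no reading.
- arm.camera_model(name): a dict with "intrinsics" (3x3 intrinsics, pixels), "k1" (the pictures are not rectified: a ray, as slopes to the right and down, at radius r is drawn at 1 + k1 r^2 times it, then the intrinsics apply), "view" (4x4, takes a point from world to camera coordinates). Camera axes: x right, y down, z forward; pixel columns grow to the right and rows downward; lengths in m; the calibration is good to about 2 mm. A picture is of the moment at which its call begins. camera_model takes no time and is no camera call.
- arm.job_done(): hands the job in, once; it reports no verdict.
The state is a dict: "t": time; "joints": joint angles; "qvel": joint speeds; "joint_efforts": joint torques, N m; "tool_pos": TCP position; "eef_rot": TCP orientation; "force": force on the tool from outside, world axes, zero at the start; "moment": the same for the moment, N m; "grip_width": opening from 0.0 (shut) to 1.0 (fully open).
Only numpy, scipy, OpenCV 4.12 (cv2) and the standard library are available. Lean on these libraries where they do the work, as an engineer would, in place of code of your own. Each camera call takes 0.05 s, during which the arm holds its last target. There are 200 camera calls.

TASK

Build the lens cell from the kit on the blue tray: set the black spacer into the dark round holder first, the green glass lens blank flat on top of it, then the brass retaining ring, and press the ring straight down past the four sprung ball catches until it has snapped below all of them and lies flat on the glass. Set the parts down without dropping them, and leave the bottle, the counter and the beaker standing where they are.

Things in the scene. Friction and masses are not known exactly. Their poses are not given: they have to be found in the camera images.
- holder: Fixed holder: pale grey base plate 116 (its x) x 92 x 6 mm with a pale pedestal (radius 18 mm) between two dark curved walls at its +y and -y sides, outer radius 33.5, tops 68 mm above the worktop. Origin: centre of its underside, z up. Bore between the walls: radius 23 mm up to a height of 39 mm, 25.8 mm above, with a sloped step between.
- seat (a point): Centre of the pedestal's top, on the holder's axis, 26 mm above the worktop. The finished stack has the centres of spacer, lens blank and ring at 31, 40 and 48 mm above the worktop on this axis.
- slot (a point): In the finger slot at the holder's +x side, 40 mm from its axis, 26 mm above the worktop; its twin lies opposite at -x. These two gaps between the walls are open outward and down to the plate (6 mm), 32 mm wide at 21 mm from the axis and widening outward: grip a part along the line of the slots to set it in.
- catches (a point): On the holder's axis at the height of the catches (56.5 mm): four 9 mm steel balls in the walls (brass housings outside), at 60, 120, 240, 300 degrees from +x, reach in to 22.3 mm from the axis and yield outward on springs. Spacer and lens blank pass freely. The ring laid on them has its centre at about 65 mm, perhaps a little tilted; a push of about 5 to 12 N near its middle snaps it through.
- kit_tray: Fixed blue tray 76 mm (its x) x 236 (its y) x 6, 9.5 mm high at the two long rims; origin: centre of the underside, z up. Three white round pads (radius 18, top 28 mm above the worktop) stand in a row along its y at -80, 0 and +80 mm; one part lies flat on each pad, in any order.
- spacer_centre (a point): Centre of the matt black spacer: a flat ring of 41 mm outer and 30 mm inner diameter, 10 mm high; z is its axis.
- lens_centre (a point): Centre of the green glass lens blank: a solid flat disc of 41 mm diameter, 8 mm high; z is its axis.
- ring_centre (a point): Centre of the brass retaining ring: flat, 49 mm outer and 16 mm inner diameter, 8 mm high, so it can be pressed on its flat top with shut fingers over the middle. If one side snaps in first, press on the side that still stands high; z is its axis.
- spacer: The black spacer, 30 g; origin: centre of its underside.
- lens: The green lens blank, about 30 g; origin: centre of its underside.
- ring: The brass ring, about 50 g; origin: centre of its underside.
- bottle: Bystander: upright laboratory bottle with pink contents and blue screw cap, 56 mm diameter, 104 high, loose; origin: centre of its underside. It stands near one long side of the tray.
- counter: Bystander: small white hand tally counter on a black foot, 34 x 47 x 49 mm high, loose; origin: centre of its underside. It stands near the other long side of the tray.
- beaker: Bystander: small clear beaker, 48 mm diameter, 58 high, loose; origin: centre of its underside. It stands near the holder, off the outer end of its +x slot.

How it is judged:
By the outcome, as a careful person would: the job done as asked, in the order asked, and still so for the second after the job is handed in, with the robot touching nothing.
It also fails if it takes over 72 s, if anything falls off the work surface, if the arm or the gripper's body presses on something with over 40 N, if the wrist force passes 120 N, or if a joint passes its speed limit or range.

## Working session

There is one attempt and no reset: what is moved stays moved. The work goes in short steps, Python scripts to look and compute and a tool call to move; the robot and the scene stay as the last step left them, time stands still between calls to the robot, and variables do not carry over. Pictures are saved under pics/ and viewed, on a budget of 15 in all, crops included, one or two more only if the job needs it, and the job is handed in when it is done.

Besides the shell and the picture viewer there is one more tool, called after "Call:" by a JSON object that holds its "api" and its "payload", one argument or row to a line. drive_tool: Moves the arm, as the interface text tells. Its arguments: {"type":"object","properties":{"rows":{"type":"array"},"jaw":{"type":"number"},"newtons":{"type":"number"}},"required":["rows"]}

```bash
mkdir -p pics; python3 - <<'E'
from cell import arm
import cv2,numpy as np
o=arm.get_obs();print(o['t'],o['tool_pos'],o['eef_rot'],o['grip_width'],arm.pinch_z)
for n in('side','top'):
    p,d=arm.get_image(n);np.savez(f'{n}.npz',p=p,d=d);cv2.imwrite(f'pics/{n}1.png',p[:,:,::-1]);m=arm.camera_model(n);print(n,m)
E
```

```text
0.0 [0.18310404 0.67521687 0.21328459] [-9.57428488e-05  1.32018880e-01  9.91247046e-01 -5.47110806e-04] 0.9994989622095151 0.0188
side {'intrinsics': array([[620.5659232 ,   0.        , 317.36355251],
       [  0.        , 620.5659232 , 242.83543779],
       [  0.        ,   0.        ,   1.        ]]), 'k1': -0.11579550869890362, 'view': array([[ 0.9834904 , -0.18035385, -0.01480256, -0.54212208],
       [-0.13195897, -0.65879806, -0.74065643,  0.12965807],
       [ 0.12382834,  0.73038182, -0.67172088,  1.29626054],
       [ 0.        ,  0.        ,  0.        ,  1.        ]])}
top {'intrinsics': array([[451.04358162,   0.        , 328.56762877],
       [  0.        , 451.04358162, 242.54735171],
       [  0.        ,   0.        ,   1.        ]]), 'k1': 0.016233293827473357, 'view': array([[-0.00301439, -0.99917081, -0.04060296,  0.02680557],
       [-0.99829076,  0.00537658, -0.0581949 ,  0.55420161],
       [ 0.05836495,  0.04035814, -0.9974792 ,  0.87961019],
       [ 0.        ,  0.        ,  0.        ,  1.        ]])}
```

View pics/side1.png

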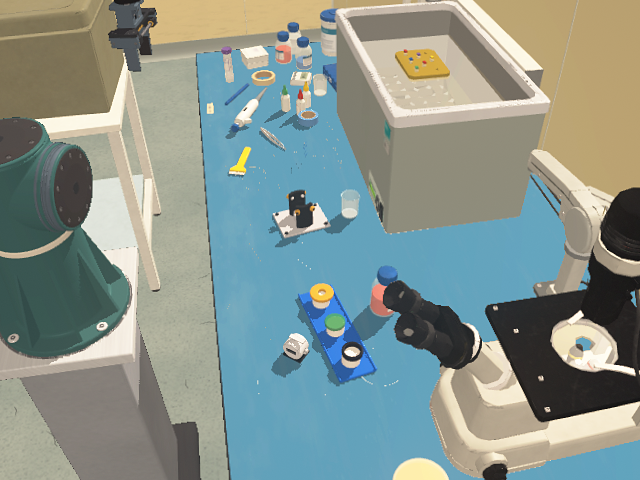

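View pics/top1.png

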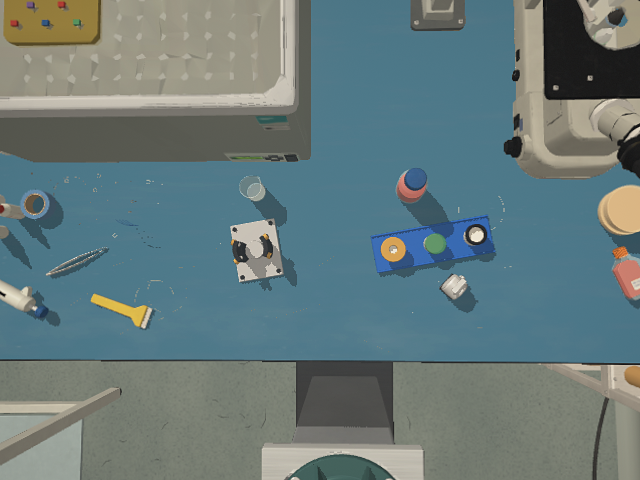

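The ring is at about top (393,250), the lens at (435,244), the spacer at (476,235), and the holder at (257,250). The beaker sits beyond the holder at (252,188), so the holder's +x is roughly world +x. The bottle is at (412,185) and the counter at (454,287).

```bash
cat > h.py <<'E'
import numpy as np,cv2
from cell import arm
from scipy.optimize import least_squares
def cloud(n,d):
    m=arm.camera_model(n);K=m['intrinsics']
    v,u=np.mgrid[:480,:640]
    x=(u-K[0,2])/K[0,0];y=(v-K[1,2])/K[1,1];rd=np.hypot(x,y);r=rd.copy()
    for _ in range(10): r=rd/(1+m['k1']*r*r)
    s=np.where(rd>0,r/np.maximum(rd,1e-9),1)
    P=np.stack([x*s*d,y*s*d,d],-1)
    V=m['view'];return (P-V[:3,3])@V[:3,:3]
def circ(p,r):
    """centre of a disc of known radius from its hull"""
    h=cv2.convexHull((p*1000).astype(np.float32))[:,0]
    f=least_squares(lambda c:np.hypot(*(h-c[:2]).T)-c[2],[*h.mean(0),r],loss='soft_l1',f_scale=.7).x
    return f
E
python3 - <<'E'
from h import *
for n in('side','top'):
    z=np.load(n+'.npz');W=cloud(n,z['d']);P=W.reshape(-1,3);C=z['p'].reshape(-1,3)
    print(n, 'table z near', np.median(W[(abs(W[...,0]-.5)<.4)&(abs(W[...,1])<.4)&(abs(W[...,2])<.02)][:,2]))
    # blobs 
    ok=(P[:,2]>.015)&(P[:,2]<.13)&(P[:,0]>.4)&(P[:,0]<.8)&(abs(P[:,1])<.42)
    im=np.zeros((800,400),np.uint8) # 1mm grid rows y, cols x
    q=P[ok];im[((q[:,1]+.42)*900).astype(int).clip(0,799),((q[:,0]-.4)*900).astype(int).clip(0,399)]=1
    im=cv2.morphologyEx(im,cv2.MORPH_CLOSE,np.ones((7,7)))
    nc,l,st,ce=cv2.connectedComponentsWithStats(im)
    for i in range(1,nc):
        if st[i,4]<150: continue
        c=ce[i]/900+[.4,-.42]
        s=ok&(np.hypot(P[:,0]-c[0],P[:,1]-c[1])<.045)
        zz=P[s,2];t=np.percentile(zz,97)
        top=s&(P[:,2]>np.median(zz[zz>t-.01])-.004 if t<.05 else s&(P[:,2]>t-.006))
        top&=s
        print(c.round(4),'area',st[i,4],'n',s.sum(),'ztop',t.round(4),'col',np.median(C[top],0),'fit',circ(P[top,:2],22).round(1),np.median(P[top,2]).round(4))
    pl=(P[:,2]>.003)&(P[:,2]<.010)&(C.min(1)>130)&(P[:,0]>.4)&(P[:,0]<.75)&(P[:,1]>.05)&(P[:,1]<.3)
    print('plate',cv2.minAreaRect((P[pl,:2]*1000).astype(np.float32)),pl.sum())
E
```

```text
side table z near -0.0002962098897296953
[ 0.7013 -0.3894] area 1583 n 786 ztop 0.1204 col [156. 144. 124.] fit [ 741.5 -409.2   31.9] 0.1222
[ 0.5689 -0.2628] area 1064 n 417 ztop 0.0392 col [50. 50. 54.] fit [ 569.8 -262.    20.5] 0.0364
[ 0.4702 -0.225 ] area 1012 n 447 ztop 0.05 col [252. 247. 238.] fit [ 472.  -223.    16.1] 0.0481
[ 0.5517 -0.1849] area 1051 n 346 ztop 0.0389 col [111. 182. 114.] fit [ 551.9 -183.9   20.9] 0.0358
[ 0.6593 -0.1426] area 1611 n 748 ztop 0.1048 col [ 70. 123. 183.] fit [ 666.4 -137.8   19.5] 0.1024
[ 0.5406 -0.103 ] area 1510 n 411 ztop 0.0385 col [252. 204.  72.] fit [ 541.2 -102.3   25.1] 0.0353
[0.7324 0.1626] area 2172 n 384 ztop 0.1259 col [126. 124. 111.] fit [ 17.3 166.1 704.8] 0.1243
[0.5457 0.1398] area 553 n 364 ztop 0.0688 col [59. 61. 62.] fit [546.4 142.4  19.1] 0.0666
[0.6618 0.1722] area 715 n 411 ztop 0.0585 col [163. 189. 191.] fit [662.7 172.3  22.7] 0.0562
[0.5348 0.1933] area 535 n 308 ztop 0.0688 col [60. 60. 60.] fit [537.8 176.5  27.6] 0.0662
plate ((601.0276489257812, 170.92523193359375), (243.52267456054688, 110.1296157836
[... 367 characters left out ...]

[ 0.55  -0.182] area 1008 n 363 ztop 0.0387 col [ 98. 150. 105.] fit [ 550.7 -181.5   19.8] 0.0359
[ 0.6591 -0.135 ] area 1786 n 856 ztop 0.1049 col [ 59.  95. 137.] fit [ 664.8 -135.4   19.2] 0.1029
[ 0.5397 -0.1008] area 1438 n 495 ztop 0.0383 col [215. 163.  85.] fit [ 540.1 -100.3   23.7] 0.0359
[0.7199 0.203 ] area 1399 n 689 ztop 0.1266 col [89. 91. 83.] fit [-1117.9   209.6  1837.6] 0.1256
[0.5405 0.1719] area 1802 n 727 ztop 0.0703 col [58. 60. 62.] fit [541.8 171.3  33.1] 0.0686
[0.6623 0.1724] area 298 n 323 ztop 0.06 col [122.  146.5 148.5] fit [661.1 173.1  21.9] 0.0573
plate ((579.7277221679688, 178.09510803222656), (192.55848693847656, 91.15367126464844), 9.3905668258667) 1339
```

```bash
cat >> h.py <<'E'
def holder(n,z):
    W=cloud(n,z['d']);P=W.reshape(-1,3);C=z['p'].reshape(-1,3).astype(int)
    near=np.hypot(P[:,0]-.541,P[:,1]-.171)<.08
    t=near&(P[:,2]>.064)&(P[:,2]<.074)&(np.hypot(P[:,0]-.541,P[:,1]-.171)<.042)
    q=P[t,:2]*1000
    # annulus fit: outer hull radius 33.5 
    c=circ(P[t,:2],33.5);h=cv2.convexHull(q.astype(np.float32))[:,0]
    f=least_squares(lambda c:np.hypot(*(h-c).T)-33.3,c[:2],loss='soft_l1',f_scale=.7).x
    pl=near&(P[:,2]>.001)&(P[:,2]<.011)&(C.min(1)>120)
    m=np.zeros((240,240),np.uint8);g=((P[pl,:2]*1000-[541-80,171-80])*1.5).astype(int).clip(0,239);m[g[:,1],g[:,0]]=1
    r=cv2.minAreaRect((P[pl,:2]*1000).astype(np.float32))
    ped=near&(P[:,2]>.022)&(P[:,2]<.03)&(C.min(1)>100)
    a=np.degrees(np.arctan2(*(q-f).T[::-1]))
    print(n,'fit',c.round(1),'fixed R',f.round(1),'plate',np.round(r[0],1),np.round(r[1],1),r[2],'ped',np.mean(P[ped],0)*1000,ped.sum(),'angles',np.percentile(a[a>0],[2,98]),np.percentile(a[a<0],[2,98]),'z',np.median(P[t,2]))
E
python3 - <<'E'
from h import *
for n in('side','top'): holder(n,np.load(n+'.npz'))
z=[cv2.resize(np.load(n+'.npz')['p'][s],None,fx=5,fy=5,interpolation=2) for n,s in(('side',np.s_[180:245,260:340]),('top',np.s_[212:288,217:297]))]
z[0]=cv2.copyMakeBorder(z[0],0,55,0,0,0)
cv2.imwrite('pics/h.png',np.hstack(z)[:,:,::-1])
E
```

```text
side fit [544.9 168.4  36.1] fixed R [542.9 170.4] plate [542.8 170.9] [118.4 100.5] 9.715628623962402 ped [531.35601362 165.11527001  25.85277049] 9 angles [ 63.52108357 136.62697197] [-118.85095751  -43.98336955] z 0.06699673349361795
top fit [541.8 171.3  33.1] fixed R [541.9 171.3] plate [539.7 184.5] [116.3 117.1] 9.670082092285156 ped [541.39679103 171.25060192  26.22768502] 248 angles [ 63.14497475 139.66911113] [-117.77261378  -44.41227685] z 0.06853278135007754
```

View pics/h.png

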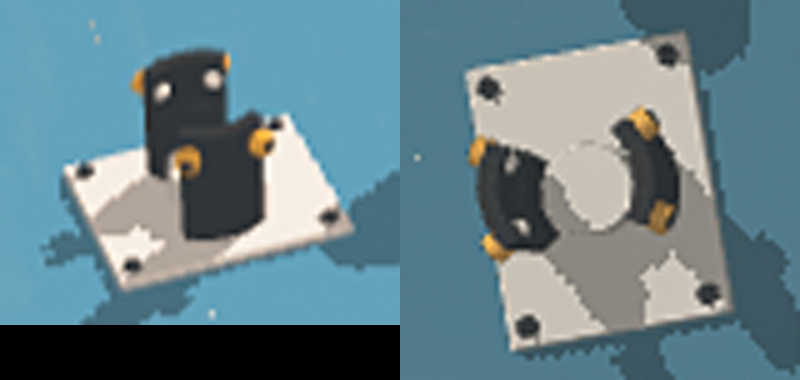

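```bash
cat >> h.py <<'E'
from scipy.spatial.transform import Rotation as Ro
def to(x,y,z,yaw,o=None):
    """row from present pose to TCP (mm) with jaw direction yaw (deg), tool straight down"""
    o=o or arm.get_obs();R=Ro.from_quat(np.roll(o['eef_rot'],-1)).as_matrix()
    a=np.radians(yaw);ty=np.array([np.cos(a),np.sin(a),0]);tz=np.array([0,0,-1.]);T=np.c_[np.cross(ty,tz),ty,tz]
    s=R.T@(np.array([x,y,z])-o['tool_pos']*1000)
    return np.r_[s,np.degrees(Ro.from_matrix(R.T@T).as_rotvec())].round(1)
E
python3 - <<'E'
from h import *
print(to(490,250,200,0),to(569,-260.2,100,-79.9))
E
```

```text
[-407.5 -330.1   13.7   -0.     0.    74.8] [-6.173e+02 -8.018e+02  1.141e+02 -0.000e+00  1.000e-01  1.547e+02]
```

Call:
{"api": "drive_tool", "payload": {
  "rows": [
    [-407.5, -330.1, 13.7, 0, 0, 74.8],
    [-407.5, -330.1, 13.7, 0, 0, 74.8],
    [-407.5, -330.1, 13.7, 0, 0, 74.8],
    [-407.5, -330.1, 13.7, 0, 0, 74.8],
    [-407.5, -330.1, 13.7, 0, 0, 74.8],
    [-407.5, -330.1, 13.7, 0, 0, 74.8],
    [-407.5, -330.1, 13.7, 0, 0, 74.8],
    [-407.5, -330.1, 13.7, 0, 0, 74.8],
    [-407.5, -330.1, 13.7, 0, 0, 74.8],
    [-407.5, -330.1, 13.7, 0, 0, 74.8],
    [-407.5, -330.1, 13.7, 0, 0, 74.8],
    [-617.3, -801.8, 94.1, 0, 0, 154.7],
    [-617.3, -801.8, 94.1, 0, 0, 154.7],
    [-617.3, -801.8, 94.1, 0, 0, 154.7],
    [-617.3, -801.8, 94.1, 0, 0, 154.7],
    [-617.3, -801.8, 94.1, 0, 0, 154.7],
    [-617.3, -801.8, 94.1, 0, 0, 154.7],
    [-617.3, -801.8, 94.1, 0, 0, 154.7],
    [-617.3, -801.8, 94.1, 0, 0, 154.7],
    [-617.3, -801.8, 94.1, 0, 0, 154.7]
  ],
  "jaw": 62,
  "newtons": 15
}}

```text
t: 1.77
tool_pos: [0.5271, -0.0614, 0.1487]
eef_rot: [-0.0, 0.976, 0.218, -0.0]
force: [2.0, 0.9, -0.4]
grip_width: 0.677
```

```bash
python3 - <<'E'
from h import *
o=arm.get_obs();print(o['t'],o['tool_pos'],o['qvel'].round(2),o['grip_width']*91.2,to(569,-260.2,100,-79.9))
E
```

```text
1.7667 [ 0.52709228 -0.06141516  0.14872369] [-0.89  0.33 -0.25 -0.   -0.08  0.61] 61.71154558168878 [-46.8 197.7  48.7  -0.    0.   15.1]
```

Call:
{"api": "drive_tool", "payload": {
  "rows": [
    [-46, 180, 30, 0, 0, 12],
    [-46, 180, 30, 0, 0, 12],
    [-46, 180, 30, 0, 0, 12],
    [-46, 180, 30, 0, 0, 12],
    [-46, 180, 30, 0, 0, 12],
    [-46, 180, 30, 0, 0, 12],
    [-46, 180, 30, 0, 0, 12],
    [-46, 180, 30, 0, 0, 12],
    [-46, 180, 30, 0, 0, 12]
  ]
}}

```text
t: 2.52
tool_pos: [0.5633, -0.2405, 0.1191]
eef_rot: [-0.0, 0.993, 0.119, -0.0]
force: [0.6, -0.3, 1.0]
grip_width: 0.679
```

```bash
python3 - <<'E'
from h import *
o=arm.get_obs();print(o['t'],o['tool_pos'],o['qvel'].round(2),o['grip_width']*91.2,to(569,-260.2,100,-79.9))
z=[]
for n in('side','top'):
    p,d=arm.get_image(n);np.savez(n+'2.npz',p=p,d=d)
    W=cloud(n,d);s=(W[...,2]>.06)&(W[...,2]<.135)&(np.hypot(W[...,0]-o['tool_pos'][0],W[...,1]-o['tool_pos'][1])<.06)
    P=W[s];print(n,len(P),cv2.minAreaRect((P[:,:2]*1000).astype(np.float32)),np.percentile(P[:,2],[1,50,99]))
    c=np.argwhere(s).mean(0).astype(int) if len(P) else [240,450]
    z.append(cv2.resize(p[max(c[0]-60,0):c[0]+60,max(c[1]-65,0):c[1]+65],(390,360)))
cv2.imwrite('pics/g.png',np.hstack(z)[:,:,::-1])
E
```

```text
2.5167 [ 0.56326746 -0.24049599  0.11910529] [ 0. -0. -0. -0. -0. -0.] 61.966311636004086 [ 0.9 20.5 19.1 -0.   0.   3.5]
side 131 ((565.0555419921875, -242.2642059326172), (35.88689422607422, 83.46704864501953), 13.628877639770508) [0.11821828 0.12893209 0.1348392 ]Traceback (most recent call last):
  File "<stdin>", line 7, in <module>
    return _quantile_unchecked(
        a, q, axis, out, overwrite_input, method, keepdims, weights)
    return _ureduce(a,
                    func=_quantile_ureduce_func,
    ...<5 lines>...
                    overwrite_input=overwrite_input,
                    method=method)
    r = func(a, **kwargs)
    result = _quantile(arr,
                       quantiles=q,
    ...<2 lines>...
                       out=out,
                       weights=wgt)
    slices_having_nans = np.isnan(arr[-1, ...])
                                  ~~~^^^^^^^^^
IndexError: index -1 is out of bounds for axis 0 with size 0
```

```bash
python3 - <<'E'
from h import *
print(to(568.2,-259.6,60,-79.9),to(568.2,-259.6,16,-79.9))
E
```

```text
[ 0.1 19.7 59.3  0.  -0.   3.5] [ 1.000e-01  1.970e+01  1.033e+02  0.000e+00 -0.000e+00  3.500e+00]
```

Call:
{"api": "drive_tool", "payload": {
  "rows": [
    [0, 19.7, 30, 0, 0, 3.5],
    [0, 19.7, 60, 0, 0, 3.5],
    [0, 19.7, 75, 0, 0, 3.5],
    [0, 19.7, 90, 0, 0, 3.5],
    [0, 19.7, 103, 0, 0, 3.5],
    [0, 19.7, 103, 0, 0, 3.5],
    [0, 19.7, 103, 0, 0, 3.5]
  ]
}}

```text
t: 3.2
tool_pos: [0.5681, -0.2603, 0.016]
eef_rot: [-0.0, 0.996, 0.088, -0.0]
force: [-0.4, 0.2, 0.6]
grip_width: 0.684
```

Call:
{"api": "drive_tool", "payload": {
  "rows": [
    [0, 0, 0, 0, 0, 0],
    [0, 0, 0, 0, 0, 0],
    [0, 0, 0, 0, 0, 0],
    [0, 0, 0, 0, 0, 0],
    [0, 0, 0, 0, 0, 0],
    [0, 0, 0, 0, 0, 0]
  ],
  "jaw": 34
}}

```text
t: 3.7
tool_pos: [0.5685, -0.2609, 0.0168]
eef_rot: [0.0, 0.996, 0.088, 0.0]
force: [-1.4, 0.8, 7.8]
grip_width: 0.442
```

Call:
{"api": "drive_tool", "payload": {
  "rows": [
    [0, 0, -15, 0, 0, 0],
    [0, 0, -40, 0, 0, 0],
    [0, 0, -80, 0, 0, 0],
    [0, 0, -110, 0, 0, 0],
    [0, 0, -114, 0, 0, 0],
    [0, 0, -114, 0, 0, 0]
  ]
}}

```text
t: 4.2
tool_pos: [0.5693, -0.2613, 0.1332]
eef_rot: [0.001, 0.996, 0.088, 0.002]
force: [0.3, 0.0, -0.5]
grip_width: 0.432
```

```bash
python3 - <<'E'
from h import *
o=arm.get_obs();print(o['t'],o['tool_pos'],o['grip_width']*91.2,o['force'])
print(to(541.6,171.6,130,9.7))
p,d=arm.get_image('side');W=cloud('side',d);s=(W[...,2]>.1)&(np.hypot(W[...,0]-o['tool_pos'][0],W[...,1]-o['tool_pos'][1])<.06)
c=np.argwhere(s).mean(0).astype(int);cv2.imwrite('pics/g.png',cv2.resize(p[max(c[0]-20,0):c[0]+100,c[1]-75:c[1]+75],None,fx=4,fy=4)[:,:,::-1])
E
```

```text
4.2 [ 0.56932056 -0.26132744  0.13317883] 39.44325462825256 [ 0.27732824  0.04997971 -0.53408277]
[ 4.840e+01 -4.311e+02  2.200e+00  3.000e-01 -0.000e+00 -8.960e+01]
```

View pics/g.png

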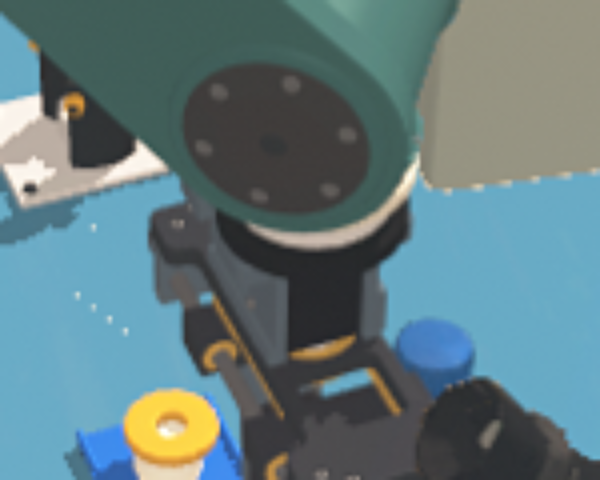

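The spacer is gripped: the opening is 39.4 mm and the crop shows nothing disturbed, although the arm hides the spacer itself. I'll carry it to a point above the holder.

Call:
{"api": "drive_tool", "payload": {
  "rows": [
    [6, -30, 2, 0, 0, -6.8],
    [12, -65, 2, 0, 0, -13.6],
    [18, -100, 2, 0, 0, -20.5],
    [23, -136, 2, 0, 0, -27.4],
    [27, -172, 2, 0, 0, -34.2],
    [31, -208, 2, 0, 0, -41],
    [34, -244, 2, 0, 0, -47.9],
    [37, -280, 2, 0, 0, -54.7],
    [40, -316, 2, 0, 0, -61.6],
    [43, -352, 2, 0, 0, -68.4],
    [45, -388, 2, 0, 0, -75.2],
    [47, -415, 2, 0, 0, -82],
    [48.4, -431.1, 2, 0, 0, -89.6],
    [48.4, -431.1, 2, 0, 0, -89.6],
    [48.4, -431.1, 2, 0, 0, -89.6],
    [48.4, -431.1, 2, 0, 0, -89.6]
  ]
}}

```text
t: 5.58
tool_pos: [0.5397, 0.1715, 0.1271]
eef_rot: [-0.0, 0.646, 0.763, -0.001]
force: [-0.7, 0.0, -0.7]
grip_width: 0.436
```

```bash
python3 - <<'E'
from h import *
o=arm.get_obs();print(o['t'],o['tool_pos'],o['eef_rot'],o['grip_width']*91.2,o['force'])
print(to(541.6,171.6,75,9.7))
p,d=arm.get_image('side');np.savez('side3.npz',p=p,d=d);W=cloud('side',d);holder('side',np.load('side3.npz'))
t=o['tool_pos'];s=(W[...,2]>t[2]-.002)&(W[...,2]<t[2]+.035)&(np.hypot(W[...,0]-t[0],W[...,1]-t[1])<.06)
print(s.sum(),cv2.minAreaRect((W[s][:,:2]*1000).astype(np.float32)))
cv2.imwrite('pics/i.png',cv2.resize(p[110:250,230:380],None,fx=4,fy=4)[:,:,::-1])
E
```

```text
5.5833 [0.53972887 0.17149992 0.12709822] [-4.60587858e-04  6.46127963e-01  7.63228580e-01 -7.59480450e-04] 39.78040141359502 [-0.7364562   0.0416429  -0.70843472]
[-0.2  2.  52.1 -0.1  0.  -0.2]
side fit [540.2 168.1  35.3] fixed R [541.4 168.5] plate [542. 169.] [117.1  96.7] 10.171092987060547 ped [531.20288589 164.21118036  25.58720185] 9 angles [ 60.41397308 135.57243832] [-114.60965353  -39.52081327] z 0.06708207520181272
327 ((539.5131225585938, 168.7774658203125), (61.00801467895508, 45.058387756347656), 15.493441581726074)
```

View pics/i.png

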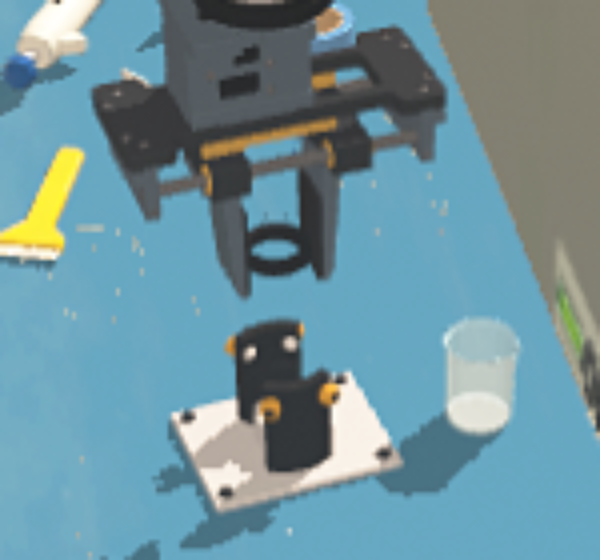

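```bash
python3 - <<'E'
from h import *
o=arm.get_obs();t=o['tool_pos']*1000;p=np.load('side3.npz');W=cloud('side',p['d']).reshape(-1,3)*1000
a=np.radians(9.7);u=np.array([np.cos(a),np.sin(a)]);v=np.array([-u[1],u[0]])
d=W[:,:2]-t[:2];U=d@u;V=d@v;Z=W[:,2]-t[2]
s=(abs(U)<10)&(abs(V)<32)&(Z>5)&(Z<40)
for r in sorted(np.c_[U,V,Z][s].round(1).tolist(),key=lambda r:-r[1]): print(r,end=' ')
print()
f=(abs(U)>20)&(abs(U)<36)&(abs(V)<40)&(Z>-4)&(Z<30)
for lo in range(-40,40,8):
  g=f&(U>lo)&(U<=lo+8)
  if g.sum():print(lo,g.sum(),V[g].min().round(1),V[g].max().round(1),Z[g].min())
# holder same camera: pts with z>60
h=(W[:,2]>64)&(W[:,2]<72)&(np.hypot(U,V)<45)
print('holder V,U range',V[h].min(),V[h].max(),U[h].min(),U[h].max())
E
```

```text
[2.8, 20.7, 16.4] [2.8, 20.3, 19.4] [6.9, 18.5, 16.7] [-2.7, 18.2, 19.4] [4.0, 17.5, 12.6] [9.0, 17.3, 19.8] [6.3, 17.3, 12.2] [4.1, 16.9, 21.3] [-5.5, 16.8, 21.0] [8.4, 16.7, 9.2] [3.8, 16.4, 18.9] [6.1, 16.3, 15.6] [-1.1, 16.2, 17.6] [5.9, 16.2, 10.2] [-1.3, 16.0, 12.2] [8.4, 15.8, 18.1] [3.3, 15.8, 11.1] [-1.4, 15.6, 15.3] [-1.2, 15.5, 20.8] [0.9, 15.4, 14.8] [0.9, 15.4, 12.0] [-6.3, 14.9, 17.0] [9.9, 14.1, 10.6] [7.6, 14.0, 14.0] [-4.4, 13.8, 14.5] [0.5, 13.6, 18.8] [10.0, 13.6, 16.4] [2.8, 13.5, 18.3] [5.4, 13.4, 23.2] [7.5, 13.4, 17.2] [-7.0, 13.3, 12.7] [-6.9, 12.6, 21.4] [-7.4, 12.5, 10.6] [-4.6, 12.4, 21.0] [-9.3, 12.2, 22.3] [-7.3, 11.8, 16.5] [-9.6, 11.7, 20.0] [-5.2, 10.6, 19.5] [-5.6, 10.1, 14.5] [0.9, -13.1, 17.3] [-3.9, -13.4, 18.7] [7.3, -15.3, 19.8] [-9.2, -15.3, 18.7] [-9.2, -15.7, 21.7] [-5.1, -15.9, 9.8] [4.4, -16.1, 12.9] [-7.5, -16.2, 10.6] [-7.2, -16.5, 21.7] [-7.5, -17.0, 16.7] [-3.1, -17.0, 10.0] [-10.0, -17.3, 17.5] [-3.0, -17.4, 15.7] [-5.4, -17.5, 16.4] [-7.6, -17.7, 19.9] [-5.5, -17.7, 13.9] [-3.1, -18.0, 18.9] [3.9, -18.3, 20.0] [1.5, -18.3, 17.9] [8.4, -18.4, 13.4] [-8.1, -18.5, 15.1] [-1.0, -18.8, 18.9] [1.4, -18.9, 21.1] [8.1, -19.0, 11.1] [-5.9, -19.4, 20.6] [8.2, -19.5, 19.6] [-1.6, -19.7, 11.4] [8.1, -20.0, 22.7] [-3.6, -20.0, 23.1] [7.8, -20.5, 17.7] [2.9, -20.7, 13.6] [5.2, -21.0, 16.0] [-1.9, -21.0, 15.1] [5.3, -21.1, 21.5] [0.3, -21.4, 14.8] [2.8, -21.5, 19.7] [-4.7, -22.4, 16.8] [-2.4, -22.8, 19.2] [-0.2, -23.3, 19.0] [-0.5, -23.8, 13.9] [4.3, -24.1, 21.1] [4.0, -24.5, 16.0] 
-32 47 -21.5 17.6 2.070441243264213
-24 18 -23.5 -12.8 -1.3558991043304616
16 47 -22.0 17.8 -0.3297421452899414
24 30 -20.7 -14.0 -1.0382444347628876
holder V,U range -37.44396743795266 32.24992387997064 -18.396062015039053 21.75381268784836
```

Call:
{"api": "drive_tool", "payload": {
  "rows": [
    [-0.5, 2.1, 20, 0, 0, -0.2],
    [-0.5, 2.1, 45, 0, 0, -0.2],
    [-0.5, 2.1, 55, 0, 0, -0.2],
    [-0.5, 2.1, 63, 0, 0, -0.2],
    [-0.5, 2.1, 70, 0, 0, -0.2],
    [-0.5, 2.1, 76, 0, 0, -0.2],
    [-0.5, 2.1, 80, 0, 0, -0.2],
    [-0.5, 2.1, 80, 0, 0, -0.2]
  ]
}}

```text
t: 6.3
tool_pos: [0.5424, 0.172, 0.0477]
eef_rot: [-0.0, 0.644, 0.765, -0.0]
force: [-0.6, -0.1, -1.0]
grip_width: 0.435
```

Call:
{"api": "drive_tool", "payload": {
  "rows": [
    [-0.4, -0.4, 6, 0, 0, 0],
    [-0.4, -0.4, 12, 0, 0, 0],
    [-0.4, -0.4, 18, 0, 0, 0],
    [-0.4, -0.4, 24, 0, 0, 0],
    [-0.4, -0.4, 29, 0, 0, 0],
    [-0.4, -0.4, 29, 0, 0, 0]
  ]
}}

```text
t: 6.8
tool_pos: [0.5416, 0.1715, 0.0179]
eef_rot: [-0.0, 0.644, 0.765, -0.001]
force: [-0.1, 0.4, -0.3]
grip_width: 0.436
```

Call:
{"api": "drive_tool", "payload": {
  "rows": [
    [0, 0, 1, 0, 0, 0],
    [0, 0, 2, 0, 0, 0],
    [0, 0, 3, 0, 0, 0],
    [0, 0, 3, 0, 0, 0]
  ]
}}

```text
t: 7.13
tool_pos: [0.5422, 0.1716, 0.0161]
eef_rot: [0.0, 0.644, 0.765, 0.0]
force: [0.6, 0.0, -0.1]
grip_width: 0.437
```

Call:
{"api": "drive_tool", "payload": {
  "rows": [
    [0, 0, 0.7, 0, 0, 0],
    [0, 0, 1.4, 0, 0, 0],
    [0, 0, 1.4, 0, 0, 0]
  ]
}}

```text
t: 7.38
tool_pos: [0.5423, 0.1717, 0.0148]
eef_rot: [0.0, 0.644, 0.765, 0.0]
force: [-0.7, -0.1, 2.2]
grip_width: 0.44
```

Call:
{"api": "drive_tool", "payload": {
  "rows": [
    [0, 0, 0.5, 0, 0, 0],
    [0, 0, 0.5, 0, 0, 0]
  ]
}}

```text
t: 7.55
tool_pos: [0.5423, 0.1717, 0.0148]
eef_rot: [-0.0, 0.644, 0.765, -0.0]
force: [-4.9, -1.1, 12.6]
grip_width: 0.439
```

Seated on the pedestal. I'll release and retract.

Call:
{"api": "drive_tool", "payload": {
  "rows": [
    [0, 0, -0.3, 0, 0, 0],
    [0, 0, -0.3, 0, 0, 0],
    [0, 0, -0.3, 0, 0, 0],
    [0, 0, -0.3, 0, 0, 0],
    [0, 0, -10, 0, 0, 0],
    [0, 0, -35, 0, 0, 0],
    [0, 0, -70, 0, 0, 0],
    [0, 0, -100, 0, 0, 0],
    [0, 0, -125, 0, 0, 0],
    [0, 0, -125, 0, 0, 0]
  ],
  "jaw": 58
}}

```text
t: 8.38
tool_pos: [0.5447, 0.1724, 0.1447]
eef_rot: [0.002, 0.644, 0.765, 0.003]
force: [0.8, -0.7, 1.1]
grip_width: 0.64
```

```bash
python3 - <<'E'
from h import *
o=arm.get_obs();print(o['t'],o['tool_pos'],o['grip_width']*91.2,o['force'])
print(to(550.6,-182.2,110,-79.9),to(550.6,-182.2,13.5,-79.9))
E
```

```text
8.3833 [0.54474756 0.17235889 0.14469942] 58.369670804232946 [ 0.81195006 -0.7400244   1.06385586]
[-3.503e+02 -5.530e+01  3.410e+01  3.000e-01 -3.000e-01  8.980e+01] [-3.504e+02 -5.600e+01  1.306e+02  3.000e-01 -3.000e-01  8.980e+01]
```

Call:
{"api": "drive_tool", "payload": {
  "rows": [
    [-25, -6, 5, 0, 0, 7],
    [-50, -12, 8, 0, 0, 14],
    [-80, -20, 12, 0, 0, 21],
    [-110, -27, 16, 0, 0, 28],
    [-140, -33, 20, 0, 0, 35],
    [-170, -39, 24, 0, 0, 42],
    [-200, -44, 28, 0, 0, 49],
    [-230, -48, 32, 0, 0, 56],
    [-260, -52, 36, 0, 0, 63],
    [-290, -54, 38, 0, 0, 70],
    [-320, -55, 40, 0, 0, 77],
    [-345, -55.5, 42, 0, 0, 84],
    [-350, -55.5, 45, 0, 0, 89.8],
    [-350, -55.5, 45, 0, 0, 89.8],
    [-350, -55.5, 45, 0, 0, 89.8],
    [-350, -55.5, 45, 0, 0, 89.8]
  ]
}}

```text
t: 9.72
tool_pos: [0.5472, -0.182, 0.0941]
eef_rot: [-0.0, 0.996, 0.09, -0.0]
force: [-0.4, -0.1, 0.3]
grip_width: 0.633
```

```bash
python3 - <<'E'
from h import *
o=arm.get_obs();print(o['t'],o['tool_pos'],o['qvel'].round(2))
print(to(550.6,-182.2,14.5,-79.9))
p,d=arm.get_image('side');np.savez('side4.npz',p=p,d=d)
cv2.imwrite('pics/j.png',np.hstack([cv2.resize(p[170:240,260:340],None,fx=5,fy=5),cv2.resize(p[275:345,285:365],None,fx=5,fy=5)])[:,:,::-1])
W=cloud('side',d).reshape(-1,3)*1000
q=np.hypot(W[:,0]-542,W[:,1]-171)<22
print(W[q&(W[:,2]>15)&(W[:,2]<55)].round(0)[:30].tolist())
E
```

```text
9.7167 [ 0.54721638 -0.18198647  0.09413961] [ 0.01 -0.    0.   -0.    0.    0.01]
[ 3.3  0.8 79.6 -0.   0.   0.2]
[[525.0, 172.0, 36.0], [523.0, 180.0, 27.0], [525.0, 172.0, 33.0], [527.0, 171.0, 34.0], [523.0, 182.0, 23.0], [524.0, 169.0, 33.0], [527.0, 168.0, 33.0], [524.0, 171.0, 28.0], [526.0, 164.0, 34.0], [524.0, 172.0, 24.0], [525.0, 159.0, 34.0], [526.0, 164.0, 27.0], [528.0, 160.0, 30.0], [526.0, 169.0, 21.0], [528.0, 162.0, 26.0], [526.0, 166.0, 19.0], [527.0, 158.0, 26.0], [528.0, 163.0, 19.0], [527.0, 161.0, 17.0]]
```

View pics/j.png

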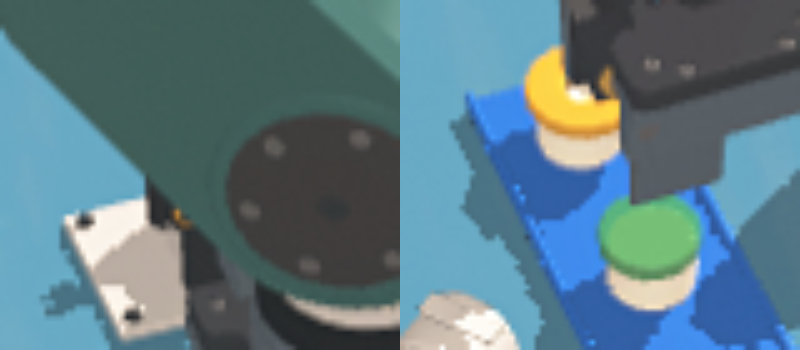

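The left half shows points at the spacer's rim about 36 mm high, so it is seated. The right half shows the lens free under the gripper. I'll descend and grip it.

Call:
{"api": "drive_tool", "payload": {
  "rows": [
    [3.3, 0.8, 20, 0, 0, 0.2],
    [3.3, 0.8, 40, 0, 0, 0.2],
    [3.3, 0.8, 60, 0, 0, 0.2],
    [3.3, 0.8, 73, 0, 0, 0.2],
    [3.3, 0.8, 79.6, 0, 0, 0.2],
    [3.3, 0.8, 79.6, 0, 0, 0.2],
    [3.3, 0.8, 79.6, 0, 0, 0.2]
  ]
}}

```text
t: 10.35
tool_pos: [0.5511, -0.1827, 0.0149]
eef_rot: [0.0, 0.996, 0.086, 0.0]
force: [-0.4, 0.2, -0.0]
grip_width: 0.633
```

Call:
{"api": "drive_tool", "payload": {
  "rows": [
    [0, 0, 0, 0, 0, 0],
    [0, 0, 0, 0, 0, 0],
    [0, 0, 0, 0, 0, 0],
    [0, 0, 0, 0, 0, 0],
    [0, 0, 0, 0, 0, 0],
    [0, 0, 0, 0, 0, 0],
    [0, 0, 0, 0, 0, 0]
  ],
  "jaw": 34
}}

```text
t: 10.93
tool_pos: [0.5514, -0.1831, 0.0153]
eef_rot: [0.0, 0.996, 0.086, 0.0]
force: [-0.4, 0.4, 7.3]
grip_width: 0.434
```

Call:
{"api": "drive_tool", "payload": {
  "rows": [
    [0, 0, -10, 0, 0, 0],
    [0, 0, -35, 0, 0, 0],
    [0, 0, -70, 0, 0, 0],
    [0, 0, -105, 0, 0, 0],
    [0, 0, -115, 0, 0, 0],
    [0, 0, -115, 0, 0, 0],
    [0, 0, -115, 0, 0, 0]
  ]
}}

```text
t: 11.52
tool_pos: [0.551, -0.183, 0.1301]
eef_rot: [0.0, 0.996, 0.086, 0.001]
force: [-0.1, -0.4, -0.2]
grip_width: 0.431
```

```bash
python3 - <<'E'
from h import *
o=arm.get_obs();print(o['t'],o['tool_pos'],o['grip_width']*91.2)
print(to(542.1,171.5,130,9.7))
E
```

```text
11.5167 [ 0.55100184 -0.18298111  0.13011664] 39.316986389266496
[ 5.200e+01 -3.508e+02 -1.000e-01  1.000e-01 -0.000e+00 -8.980e+01]
```

Call:
{"api": "drive_tool", "payload": {
  "rows": [
    [7, -25, 0, 0, 0, -7],
    [14, -50, 0, 0, 0, -14],
    [20, -80, 0, 0, 0, -21],
    [26, -110, 0, 0, 0, -28],
    [32, -140, 0, 0, 0, -35],
    [37, -170, 0, 0, 0, -42],
    [41, -200, 0, 0, 0, -49],
    [44, -230, 0, 0, 0, -56],
    [47, -260, 0, 0, 0, -63],
    [49, -290, 0, 0, 0, -70],
    [51, -320, 0, 0, 0, -77],
    [52, -340, 0, 0, 0, -84],
    [52, -350.8, 0, 0, 0, -89.8],
    [52, -350.8, 0, 0, 0, -89.8],
    [52, -350.8, 0, 0, 0, -89.8],
    [52, -350.8, 0, 0, 0, -89.8]
  ]
}}

```text
t: 12.85
tool_pos: [0.5415, 0.1709, 0.1286]
eef_rot: [-0.0, 0.646, 0.763, -0.001]
force: [-0.1, -0.1, -0.8]
grip_width: 0.431
```

```bash
python3 - <<'E'
from h import *
o=arm.get_obs();t=o['tool_pos']*1000;print(o['t'],t,o['grip_width']*91.2)
print(to(542.1,171.5,45,9.7))
p,d=arm.get_image('side');W=cloud('side',d);np.savez('side5.npz',p=p,d=d)
c=p.astype(int);g=(c[...,1]>c[...,0]+25)&(c[...,1]>c[...,2]+25)&(abs(W[...,2]*1000-t[2]-20)<20)&(np.hypot(W[...,0]*1000-t[0],W[...,1]*1000-t[1])<40)
q=W[g]*1000;a=np.radians(9.7);U=(q[:,:2]-t[:2])@[np.cos(a),np.sin(a)];V=(q[:,:2]-t[:2])@[-np.sin(a),np.cos(a)]
k=abs(U)<8;print(g.sum(),'U',U.min(),U.max(),'V',np.percentile(V[k],[1,4,50,96,99]),'Z',np.percentile(q[:,2]-t[2],[2,10,50,90,98]))
E
```

```text
12.85 [541.49510196 170.89710369 128.59493673] 39.274143993373514
[ 0.5  0.8 83.6 -0.1  0.  -0.2]
163 U -16.163046443074087 20.26131171952199 V [-24.0737865  -23.1330871   -8.1562304   13.93826882  15.23060743] Z [12.98596707 16.38128766 19.77831992 22.48914252 23.36643161]
```

```bash
cat >> h.py <<'E'
def proj(n,X):
    m=arm.camera_model(n);q=np.asarray(X)@m['view'][:3,:3].T+m['view'][:3,3];s=q[:,:2]/q[:,2:];s=s*(1+m['k1']*(s**2).sum(1,keepdims=True))
    K=m['intrinsics'];return s*[K[0,0],K[1,1]]+K[:2,2]
E
python3 - <<'E'
from h import *
o=arm.get_obs();t=o['tool_pos'];p=np.load('side5.npz')['p'];a=np.radians(9.7);u=np.array([np.cos(a),np.sin(a),0]);v=np.array([-u[1],u[0],0])
P=lambda U,V,Z:t+U/1000*u+V/1000*v+np.array([0,0,Z/1000])
c0=proj('side',[t])[0];o0=np.array([int(c0[0])-40,int(c0[1])-45]);s=8
im=cv2.resize(p[o0[1]:o0[1]+75,o0[0]:o0[0]+90],None,fx=s,fy=s,interpolation=0)[:,:,::-1].copy()
def dr(X,c): cv2.polylines(im,[((proj('side',X)-o0+.5)*s).astype(int)],1,c,1)
th=np.radians(np.arange(0,360,10))
for z in(13,21): dr([P(20.5*np.cos(x),20.5*np.sin(x),z) for x in th],(255,0,255))
for U in(20,-20): dr([P(U,-16,0),P(U,16,0),P(U,16,30),P(U,-16,30)],(0,0,255))
cv2.imwrite('pics/k.png',im)
E
```

```text
(no output)
```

View pics/k.png

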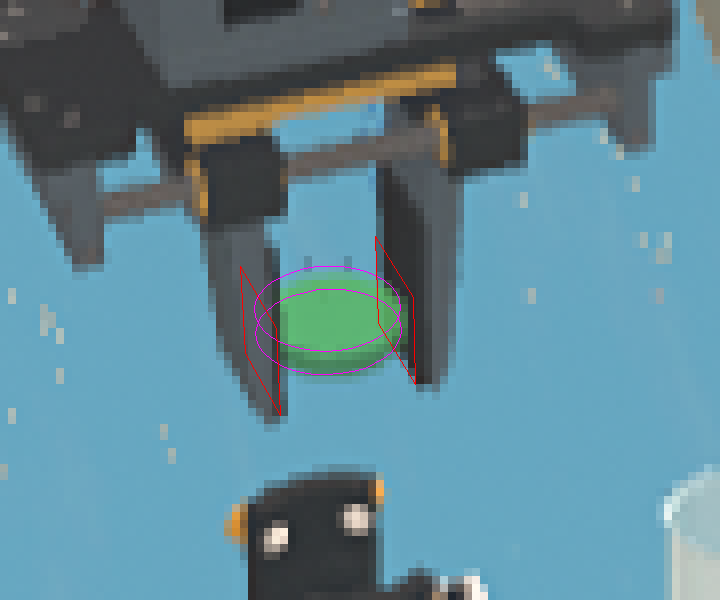

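The lens hangs level between the fingers around crop (330,320), within about 1 mm of centre. I'll insert it.

Call:
{"api": "drive_tool", "payload": {
  "rows": [
    [0.7, 0.8, 20, 0, 0, -0.2],
    [0.7, 0.8, 45, 0, 0, -0.2],
    [0.7, 0.8, 58, 0, 0, -0.2],
    [0.7, 0.8, 68, 0, 0, -0.2],
    [0.7, 0.8, 78, 0, 0, -0.2],
    [0.7, 0.8, 85, 0, 0, -0.2],
    [0.7, 0.8, 91, 0, 0, -0.2],
    [0.7, 0.8, 91, 0, 0, -0.2]
  ]
}}

```text
t: 13.57
tool_pos: [0.5424, 0.1723, 0.0378]
eef_rot: [-0.0, 0.644, 0.765, -0.0]
force: [-0.4, 0.7, -0.3]
grip_width: 0.431
```

Call:
{"api": "drive_tool", "payload": {
  "rows": [
    [0, 0, 4, 0, 0, 0],
    [0, 0, 8, 0, 0, 0],
    [0, 0, 12, 0, 0, 0],
    [0, 0, 12, 0, 0, 0]
  ]
}}

```text
t: 13.9
tool_pos: [0.5438, 0.1728, 0.0273]
eef_rot: [0.001, 0.644, 0.765, 0.001]
force: [1.5, 0.1, 3.9]
grip_width: 0.437
```

Call:
{"api": "drive_tool", "payload": {
  "rows": [
    [0, 0, 0, 0, 0, 0],
    [0, 0, 0, 0, 0, 0]
  ]
}}

```text
t: 14.07
tool_pos: [0.5437, 0.1727, 0.0273]
eef_rot: [0.001, 0.644, 0.765, 0.001]
force: [2.5, 0.1, 4.6]
grip_width: 0.437
```

```bash
python3 - <<'E'
from h import *
o=arm.get_obs();print(o['t'],o['tool_pos'],o['force'],o['moment'],to(542.2,171.6,25,9.7))
E
```

```text
14.0667 [0.54365465 0.17274209 0.02732533] [2.47944788 0.11232919 4.56264121] [ 0.04463524 -0.28929872  0.07578732] [-0.9 -1.6  2.3  0.1 -0.   0.2]
```

Call:
{"api": "drive_tool", "payload": {
  "rows": [
    [0, 0, -2, 0, 0, 0],
    [0, 0, -2, 0, 0, 0],
    [-1, -0.5, -2, 0, 0, 0],
    [-1, -0.5, -1, 0, 0, 0],
    [-1, -0.5, 0, 0, 0, 0],
    [-1, -0.5, 0, 0, 0, 0]
  ]
}}

```text
t: 14.57
tool_pos: [0.5421, 0.1713, 0.0266]
eef_rot: [-0.0, 0.644, 0.765, -0.0]
force: [-2.3, -1.1, 6.1]
grip_width: 0.434
```

Call:
{"api": "drive_tool", "payload": {
  "rows": [
    [0, 0, 0.8, 0, 0, 0],
    [0, 0, 0.8, 0, 0, 0]
  ]
}}

```text
t: 14.73
tool_pos: [0.5422, 0.1713, 0.026]
eef_rot: [-0.0, 0.644, 0.765, -0.0]
force: [-4.1, -1.0, 11.1]
grip_width: 0.435
```

Call:
{"api": "drive_tool", "payload": {
  "rows": [
    [0, 0, -3, 0, 0, 0],
    [0, 0, -3, 0, 0, 0],
    [-1.2, 0, -3, 0, 0, 0],
    [-1.2, 0, -2, 0, 0, 0],
    [-1.2, 0, -1, 0, 0, 0],
    [-1.2, 0, -1, 0, 0, 0]
  ]
}}

```text
t: 15.23
tool_pos: [0.5421, 0.1703, 0.0264]
eef_rot: [-0.0, 0.644, 0.765, -0.0]
force: [-2.6, 4.0, -0.7]
grip_width: 0.435
```

Call:
{"api": "drive_tool", "payload": {
  "rows": [
    [0, 0, 1, 0, 0, 0],
    [0, 0, 1, 0, 0, 0]
  ]
}}

```text
t: 15.4
tool_pos: [0.5421, 0.1703, 0.0257]
eef_rot: [-0.0, 0.644, 0.765, -0.0]
force: [-3.8, 3.2, 4.0]
grip_width: 0.437
```

```bash
python3 - <<'E'
from h import *
o=arm.get_obs();t=o['tool_pos'];print(o['t'],t,o['force'],o['moment'],to(542.2,171.6,25,9.7))
p,d=arm.get_image('side');pt,dt=arm.get_image('top')
A=cv2.resize(p[170:235,262:337],None,fx=5.3,fy=5.3,interpolation=0);B=cv2.resize(pt[215:280,220:295],None,fx=5.3,fy=5.3,interpolation=0)
cv2.imwrite('pics/l.png',np.hstack([A,B])[:,:,::-1])
E
```

```text
15.4 [0.54213055 0.17026327 0.0257254 ] [-3.75061948  3.20294917  4.02259973] [0.53775285 0.89147715 0.01861382] [ 1.3  0.3  0.7 -0.1 -0.   0.2]
```

View pics/l.png

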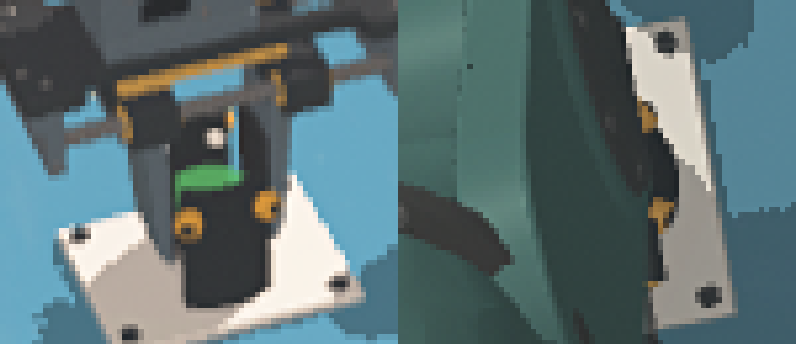

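```bash
python3 - <<'E'
from h import *
o=arm.get_obs();t=o['tool_pos']*1000
def gr(p,d,t,lab):
    W=cloud('side',d)*1000;c=p.astype(int);g=(c[...,1]>c[...,0]+25)&(c[...,1]>c[...,2]+25)&(np.hypot(W[...,0]-t[0],W[...,1]-t[1])<40)&(c[...,1]>140)
    q=W[g];a=np.radians(9.7);V=(q[:,:2]-t[:2])@[-np.sin(a),np.cos(a)]
    print(lab,g.sum(),'z',np.percentile(q[:,2],[10,50,90]).round(1),'V',np.percentile(V,[2,98]).round(1),'col',c[g].mean(0), 'fit z at V=0,slope',np.polyfit(V,q[:,2],1).round(2))
z=np.load('side5.npz');gr(z['p'],z['d'],np.array([541.5,170.9,128.6]),'air')
p,d=arm.get_image('side');gr(p,d,t,'now');print(t)
z=np.load('side4.npz');gr(z['p'],z['d'],np.array([551,-182,36]),'tray')
E
```

```text
air 131 z [146.7 148.7 151.4] V [-22.1  14.7] col [ 91.02290076 176.06870229 113.74045802] fit z at V=0,slope [-2.0000e-02  1.4878e+02]
now 37 z [43.9 46.  48.1] V [ 1.8 20.4] col [ 86.64864865 164.45945946  97.2972973 ] fit z at V=0,slope [-0.21 47.81]
[542.13037465 170.247439    25.7321572 ]
tray 249 z [33.1 35.5 37.9] V [-20.5  13.2] col [110.59437751 184.55823293 119.19277108] fit z at V=0,slope [2.000e-02 3.543e+01]
```

Call:
{"api": "drive_tool", "payload": {
  "rows": [
    [1, 0, -10, 0, 0, 0],
    [1, 0, -25, 0, 0, 0],
    [1, 0, -50, 0, 0, 0],
    [1, 0, -80, 0, 0, 0],
    [1, 0, -102, 0, 0, 0],
    [1, 0, -102, 0, 0, 0],
    [1, 0, -102, 0, 0, 0],
    [1, 0, -102, 0, 0, 0]
  ]
}}

```text
t: 16.22
tool_pos: [0.5421, 0.171, 0.1275]
eef_rot: [-0.0, 0.644, 0.765, -0.0]
force: [0.1, -1.1, -0.5]
grip_width: 0.437
```

```bash
python3 - <<'E'
from h import *
o=arm.get_obs();t=o['tool_pos'];print(o['t'],t*1000,o['grip_width']*91.2,to(542,171.4,128,9.7))
a=np.radians(9.7);u=np.array([np.cos(a),np.sin(a),0]);v=np.array([-u[1],u[0],0])
p,d=arm.get_image('side');z=np.load('side5.npz');ims=[]
for p,d,t in((z['p'],z['d'],np.array([.5415,.1709,.1286])),(p,d,t)):
    W=cloud('side',d);c=p.astype(int);g=(c[...,1]>c[...,0]+20)&(c[...,1]>c[...,2]+15)&(np.hypot(W[...,0]-t[0],W[...,1]-t[1])<.04)
    q=W[g]*1000;V=(q[:,:2]-t[:2]*1000)@v[:2];rc=np.argwhere(g);c0=proj('side',[t])[0]
    print(g.sum(),'V',np.percentile(V,[2,98]).round(1),'z',np.percentile(q[:,2]-t[2]*1000,[10,50,90]).round(1),'fit',np.polyfit(V,q[:,2]-t[2]*1000,1).round(2),'rows rel tcp',rc[:,0].min()-c0[1],rc[:,0].max()-c0[1],'cols',rc[:,1].min()-c0[0],rc[:,1].max()-c0[0])
    o0=c0.astype(int)-[30,40];s=7
    im=cv2.resize(p[o0[1]:o0[1]+60,o0[0]:o0[0]+57],None,fx=s,fy=s,interpolation=0)[:,:,::-1].copy()
    P=lambda U,V,Z:t+U/1000*u+V/1000*v+np.array([0,0,Z/1000]);th=np.radians(np.arange(0,360,10))
    for zz in(12.7,20.7): cv2.polylines(im,[((proj('side',[P(20.5*np.cos(x),20.5*np.sin(x),zz) for x in th])-o0+.5)*s).astype(int)],1,(255,0,255),1)
    ims.append(im)
cv2.imwrite('pics/m.png',np.hstack(ims))
E
```

```text
16.2167 [542.06188867 170.98654235 127.45021649] 39.88185353707029 [ 0.4  0.  -0.5 -0.   0.   0.2]
170 V [-23.1  14.6] z [15.9 19.8 22.5] fit [ 0.06 19.76] rows rel tcp -11.685462765298439 0.3145372347015609 cols -5.668980372235239 9.33101962776476
182 V [-22.   13.7] z [14.1 19.7 22.4] fit [ 0.1  19.85] rows rel tcp -11.045294515629735 0.9547054843702654 cols -5.925488216714996 9.074511783285004
```

View pics/m.png

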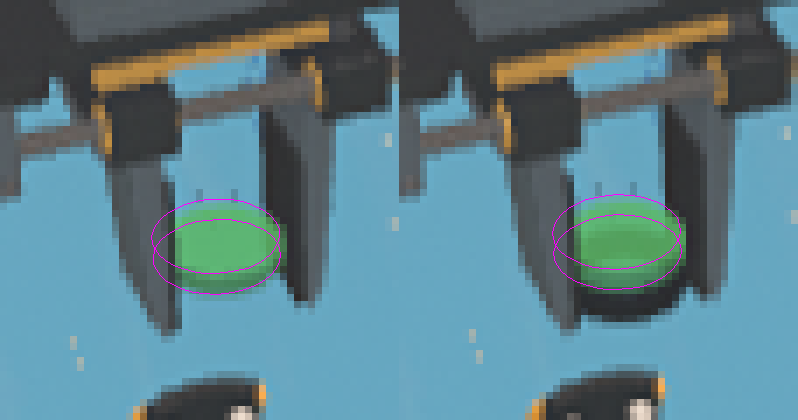

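Right panel: a black arc under the green lens at about (620,300). The fingers, closed to the spacer's diameter, picked the spacer up again, directly below the lens. The order is still right, so I'll lower both together. Once the spacer is on its seat I'll ease the grip and slide the lens down onto it.

Call:
{"api": "drive_tool", "payload": {
  "rows": [
    [0.4, 0, 20, 0, 0, 0.2],
    [0.4, 0, 45, 0, 0, 0.2],
    [0.4, 0, 58, 0, 0, 0.2],
    [0.4, 0, 68, 0, 0, 0.2],
    [0.4, 0, 78, 0, 0, 0.2],
    [0.4, 0, 88, 0, 0, 0.2],
    [0.4, 0, 95, 0, 0, 0.2],
    [0.4, 0, 98, 0, 0, 0.2],
    [0.4, 0, 98, 0, 0, 0.2]
  ]
}}

```text
t: 17.02
tool_pos: [0.5421, 0.1715, 0.0292]
eef_rot: [-0.0, 0.645, 0.764, -0.0]
force: [-0.1, -0.7, 0.2]
grip_width: 0.434
```

Call:
{"api": "drive_tool", "payload": {
  "rows": [
    [0, 0, 1, 0, 0, 0],
    [0, 0, 2, 0, 0, 0],
    [0, 0, 3, 0, 0, 0],
    [0, 0, 3, 0, 0, 0]
  ]
}}

```text
t: 17.35
tool_pos: [0.5425, 0.1716, 0.027]
eef_rot: [0.0, 0.645, 0.764, 0.0]
force: [-0.6, -0.5, -0.2]
grip_width: 0.434
```

Call:
{"api": "drive_tool", "payload": {
  "rows": [
    [0, 0, 0.8, 0, 0, 0],
    [0, 0, 1.6, 0, 0, 0],
    [0, 0, 1.6, 0, 0, 0]
  ]
}}

```text
t: 17.6
tool_pos: [0.5425, 0.1716, 0.0255]
eef_rot: [0.0, 0.645, 0.764, 0.0]
force: [-0.9, -1.1, 5.0]
grip_width: 0.436
```

Contact, with the spacer on the pedestal. I'll cut the grip to 3 N and go down slowly.

Call:
{"api": "drive_tool", "payload": {
  "rows": [
    [0, 0, 0, 0, 0, 0],
    [0, 0, 0, 0, 0, 0],
    [0, 0, 0.6, 0, 0, 0],
    [0, 0, 1.2, 0, 0, 0],
    [0, 0, 1.2, 0, 0, 0]
  ],
  "newtons": 3
}}

```text
t: 18.02
tool_pos: [0.5425, 0.1716, 0.0239]
eef_rot: [0.0, 0.645, 0.764, 0.0]
force: [0.2, 0.6, 0.2]
grip_width: 0.438
```

Call:
{"api": "drive_tool", "payload": {
  "rows": [
    [0, 0, 0.5, 0, 0, 0],
    [0, 0, 1, 0, 0, 0],
    [0, 0, 1, 0, 0, 0]
  ]
}}

```text
t: 18.27
tool_pos: [0.5424, 0.1716, 0.0229]
eef_rot: [0.0, 0.645, 0.764, 0.0]
force: [0.9, -0.3, 1.8]
grip_width: 0.44
```

Call:
{"api": "drive_tool", "payload": {
  "rows": [
    [0, 0, 0.5, 0, 0, 0],
    [0, 0, 1, 0, 0, 0],
    [0, 0, 1, 0, 0, 0]
  ]
}}

```text
t: 18.52
tool_pos: [0.5424, 0.1716, 0.022]
eef_rot: [0.0, 0.645, 0.764, 0.0]
force: [0.8, 0.8, 3.8]
grip_width: 0.44
```

```bash
python3 - <<'E'
from h import *
zs=[]
for i in range(3):
    p,d=arm.get_image('side');W=cloud('side',d)*1000;c=p.astype(int);g=(c[...,1]>c[...,0]+25)&(c[...,1]>c[...,2]+25)&(np.hypot(W[...,0]-542,W[...,1]-171)<35)&(c[...,1]>140)
    zs+=W[g][:,2].tolist()
print(len(zs),np.percentile(zs,[10,50,90]))
E
```

```text
92 [40.8978111  43.66109999 45.70880382]
```

The lens top reads 43.7 mm against 44 expected, so it is lying on the spacer. I'll release and retract.

Call:
{"api": "drive_tool", "payload": {
  "rows": [
    [0, 0, 0, 0, 0, 0],
    [0, 0, 0, 0, 0, 0],
    [0, 0, 0, 0, 0, 0],
    [0, 0, 0, 0, 0, 0],
    [0, 0, -5, 0, 0, 0],
    [0, 0, -15, 0, 0, 0],
    [0, 0, -40, 0, 0, 0],
    [0, 0, -75, 0, 0, 0],
    [0, 0, -110, 0, 0, 0],
    [0, 0, -110, 0, 0, 0],
    [0, 0, -110, 0, 0, 0]
  ],
  "jaw": 66
}}

```text
t: 19.58
tool_pos: [0.5436, 0.172, 0.1349]
eef_rot: [0.001, 0.645, 0.764, 0.002]
force: [-0.5, -0.4, -1.1]
grip_width: 0.722
```

```bash
python3 - <<'E'
from h import *
o=arm.get_obs();print(o['t'],o['tool_pos'],o['grip_width']*91.2,o['force'])
zs=[]
for i in range(3):
    p,d=arm.get_image('side');W=cloud('side',d)*1000;c=p.astype(int);g=(c[...,1]>c[...,0]+25)&(c[...,1]>c[...,2]+25)&(np.hypot(W[...,0]-542,W[...,1]-171)<35)&(c[...,1]>140)
    zs+=W[g][:,2].tolist()
print(len(zs),np.percentile(zs,[10,50,90]))
print(to(540.2,-101,80,-79.9))
E
```

```text
19.5833 [0.54364237 0.17195057 0.13486296] 65.81205134668201 [-0.54224687 -0.41895315 -1.06786407]
119 [41.06313521 43.7519516  46.62959389]
[-2.683e+02 -4.720e+01  5.150e+01 -0.000e+00  1.000e-01  8.960e+01]
```

Call:
{"api": "drive_tool", "payload": {
  "rows": [
    [-20, -6, 0, 0, 0, 7],
    [-40, -12, 2, 0, 0, 14],
    [-60, -18, 5, 0, 0, 21],
    [-82, -23, 10, 0, 0, 28],
    [-104, -28, 14, 0, 0, 35],
    [-126, -32, 18, 0, 0, 42],
    [-150, -36, 22, 0, 0, 49],
    [-172, -39, 26, 0, 0, 56],
    [-195, -42, 30, 0, 0, 63],
    [-220, -45, 34, 0, 0, 70],
    [-245, -46, 38, 0, 0, 77],
    [-262, -47, 40, 0, 0, 84],
    [-268.3, -47.2, 42, 0, 0, 89.6],
    [-268.3, -47.2, 42, 0, 0, 89.6],
    [-268.3, -47.2, 42, 0, 0, 89.6],
    [-268.3, -47.2, 42, 0, 0, 89.6]
  ],
  "newtons": 15
}}

```text
t: 21.07
tool_pos: [0.5403, -0.1003, 0.0894]
eef_rot: [-0.0, 0.996, 0.09, -0.001]
force: [0.5, -0.2, -0.8]
grip_width: 0.722
```

```bash
python3 - <<'E'
from h import *
o=arm.get_obs();print(o['t'],o['tool_pos'],o['qvel'].round(2),to(540.2,-101,14.5,-79.9))
E
```

```text
21.0667 [ 0.54034061 -0.10028866  0.08940523] [ 0.01 -0.01 -0.    0.   -0.    0.01] [-0.2  0.7 74.9 -0.   0.1  0.2]
```

Call:
{"api": "drive_tool", "payload": {
  "rows": [
    [0, 0.5, 20, 0, 0, 0.2],
    [0, 0.5, 40, 0, 0, 0.2],
    [0, 0.5, 60, 0, 0, 0.2],
    [0, 0.5, 70, 0, 0, 0.2],
    [0, 0.5, 74.5, 0, 0, 0.2],
    [0, 0.5, 74.5, 0, 0, 0.2],
    [0, 0.5, 74.5, 0, 0, 0.2]
  ]
}}

```text
t: 21.65
tool_pos: [0.5413, -0.1012, 0.016]
eef_rot: [0.0, 0.996, 0.087, 0.0]
force: [0.6, -0.1, -0.1]
grip_width: 0.723
```

Call:
{"api": "drive_tool", "payload": {
  "rows": [
    [0, 0, 0, 0, 0, 0],
    [0, 0, 0, 0, 0, 0],
    [0, 0, 0, 0, 0, 0],
    [0, 0, 0, 0, 0, 0],
    [0, 0, 0, 0, 0, 0],
    [0, 0, 0, 0, 0, 0],
    [0, 0, 0, 0, 0, 0]
  ],
  "jaw": 42
}}

```text
t: 22.23
tool_pos: [0.5414, -0.1015, 0.0161]
eef_rot: [0.0, 0.996, 0.086, 0.0]
force: [-0.8, 1.1, 7.9]
grip_width: 0.52
```

Call:
{"api": "drive_tool", "payload": {
  "rows": [
    [0, 0, -10, 0, 0, 0],
    [0, 0, -35, 0, 0, 0],
    [0, 0, -70, 0, 0, 0],
    [0, 0, -105, 0, 0, 0],
    [0, 0, -120, 0, 0, 0],
    [0, 0, -120, 0, 0, 0],
    [0, 0, -120, 0, 0, 0]
  ]
}}

```text
t: 22.82
tool_pos: [0.5413, -0.1015, 0.1366]
eef_rot: [0.0, 0.996, 0.086, 0.001]
force: [-0.1, 0.7, -0.9]
grip_width: 0.519
```

```bash
python3 - <<'E'
from h import *
o=arm.get_obs();print(o['t'],o['tool_pos'],o['grip_width']*91.2)
print(to(542.3,171.5,130,9.7))
E
```

```text
22.8167 [ 0.54129528 -0.1014589   0.13657938] 47.315591441166674
[ 4.780e+01 -2.688e+02  6.400e+00  1.000e-01 -0.000e+00 -8.980e+01]
```

Call:
{"api": "drive_tool", "payload": {
  "rows": [
    [7, -20, 0, 0, 0, -7],
    [14, -40, 0, 0, 0, -14],
    [20, -60, 0, 0, 0, -21],
    [25, -82, 0, 0, 0, -28],
    [30, -104, 0, 0, 0, -35],
    [34, -126, 0, 0, 0, -42],
    [38, -150, 0, 0, 0, -49],
    [41, -172, 0, 0, 0, -56],
    [43, -195, 0, 0, 0, -63],
    [45, -220, 0, 0, 0, -70],
    [46, -245, 2, 0, 0, -77],
    [47, -262, 4, 0, 0, -84],
    [47.8, -268.8, 6.4, 0, 0, -89.8],
    [47.8, -268.8, 6.4, 0, 0, -89.8],
    [47.8, -268.8, 6.4, 0, 0, -89.8],
    [47.8, -268.8, 6.4, 0, 0, -89.8]
  ]
}}

```text
t: 24.15
tool_pos: [0.5415, 0.1711, 0.1283]
eef_rot: [-0.0, 0.646, 0.763, -0.001]
force: [-0.7, 0.3, -0.5]
grip_width: 0.521
```

```bash
python3 - <<'E'
from h import *
o=arm.get_obs();t=o['tool_pos'];print(o['t'],t*1000,o['grip_width']*91.2,to(542.3,171.5,65,9.7))
a=np.radians(9.7);u=np.array([np.cos(a),np.sin(a),0]);v=np.array([-u[1],u[0],0])
V=[];Z=[];U=[]
for i in range(4):
    p,d=arm.get_image('side');W=cloud('side',d);c=p.astype(int)
    g=(c[...,0]>c[...,2]+50)&(np.hypot(W[...,0]-t[0],W[...,1]-t[1])<.035)&(abs(W[...,2]-t[2]-.017)<.010)
    q=(W[g]-t)*1000;V+=(q@v).tolist();U+=(q@u).tolist();Z+=q[:,2].tolist()
V=np.array(V);U=np.array(U);Z=np.array(Z);b=abs(c[...,0])
print(len(V),np.percentile(V,[1,3,50,97,99]),np.percentile(Z,[5,50,95]))
print('circ',circ(np.c_[U,V]/1000,24.5))
s=8;c0=proj('side',[t])[0];o0=c0.astype(int)-[36,38]
im=cv2.resize(p[o0[1]:o0[1]+70,o0[0]:o0[0]+90],None,fx=s,fy=s,interpolation=0)[:,:,::-1].copy()
P=lambda U,V,Z:t+U/1000*u+V/1000*v+np.array([0,0,Z/1000]);th=np.radians(np.arange(0,360,10))
ax=np.array([.5421,.1714,0])
def dr(X,c): cv2.polylines(im,[((proj('side',X)-o0+.5)*s).astype(int)],1,c,1)
for r,zz in((24.5,20),(8,20),(24.5,12)): dr([P(r*np.cos(x),r*np.sin(x),zz) for x in th],(255,0,255))
for r in(33.5,25.8):dr([ax+[r/1000*np.cos(x),r/1000*np.sin(x),.068] for x in th],(255,255,255))
cv2.imwrite('pics/n.png',im)
E
```

```text
24.15 [541.52753079 171.05753186 128.33999774] 47.48248500980323 [ 0.3  0.9 63.3 -0.1  0.  -0.2]
895 [-27.57004459 -26.44624068  -9.1618585   17.07064513  19.42004159] [14.11942538 19.27615282 22.87461732]
circ [-0.04788792 -4.27007597 25.49172022]
```

View pics/n.png

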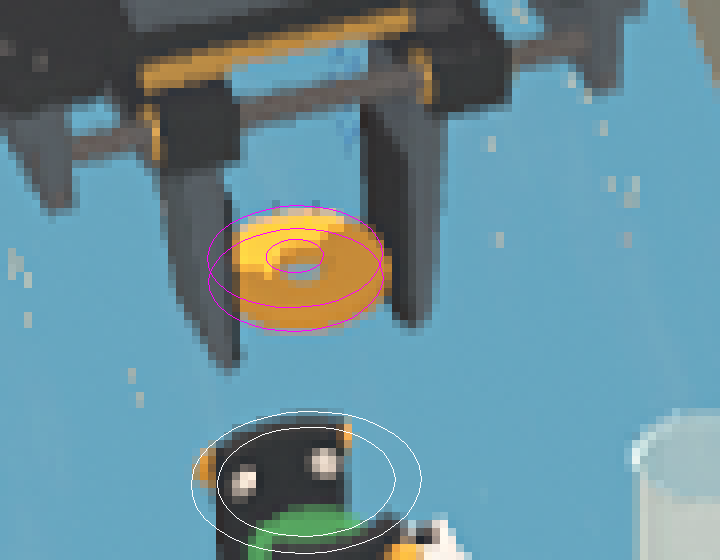

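The ring is level between the fingers and agrees with the model to under 1 px. The lens lies in the holder below it. I'll lower the ring into the mouth.

Call:
{"api": "drive_tool", "payload": {
  "rows": [
    [0.1, 0.9, 20, 0, 0, -0.2],
    [0.1, 0.9, 40, 0, 0, -0.2],
    [0.1, 0.9, 55, 0, 0, -0.2],
    [0.1, 0.9, 65, 0, 0, -0.2],
    [0.1, 0.9, 70, 0, 0, -0.2],
    [0.1, 0.9, 70, 0, 0, -0.2]
  ]
}}

```text
t: 24.85
tool_pos: [0.5425, 0.1716, 0.0583]
eef_rot: [-0.0, 0.644, 0.765, -0.001]
force: [-0.4, 0.8, -0.5]
grip_width: 0.52
```

Call:
{"api": "drive_tool", "payload": {
  "rows": [
    [0, 0, 1.5, 0, 0, 0],
    [0, 0, 3, 0, 0, 0],
    [0, 0, 4, 0, 0, 0],
    [0, 0, 4, 0, 0, 0]
  ]
}}

```text
t: 25.18
tool_pos: [0.5433, 0.1721, 0.0556]
eef_rot: [0.0, 0.644, 0.765, 0.0]
force: [0.8, -0.6, 2.0]
grip_width: 0.522
```

Call:
{"api": "drive_tool", "payload": {
  "rows": [
    [0, 0, -2, 0, 0, 0],
    [-0.8, 0, -2, 0, 0, 0],
    [-0.8, 0, -1, 0, 0, 0],
    [-0.8, 0, 0, 0, 0, 0],
    [-0.8, 0, 1, 0, 0, 0],
    [-0.8, 0, 1, 0, 0, 0]
  ]
}}

```text
t: 25.68
tool_pos: [0.5431, 0.1712, 0.0541]
eef_rot: [0.0, 0.644, 0.765, 0.0]
force: [-0.7, 2.2, 5.3]
grip_width: 0.518
```

Call:
{"api": "drive_tool", "payload": {
  "rows": [
    [0.4, 0, -1, 0, 0, 0],
    [0.4, 0, -1, 0, 0, 0],
    [0.4, 0, 0, 0, 0, 0],
    [0.4, 0, 1.5, 0, 0, 0],
    [0.4, 0, 1.5, 0, 0, 0]
  ],
  "newtons": 4
}}

```text
t: 26.1
tool_pos: [0.5427, 0.1715, 0.0522]
eef_rot: [-0.0, 0.644, 0.765, -0.0]
force: [-0.9, -0.0, 0.7]
grip_width: 0.521
```

```bash
cat > ring.py <<'E'
from h import *
o=arm.get_obs();print(o['t'],o['tool_pos']*1000,o['force'],o['moment'],o['grip_width']*91.2)
a=np.radians(9.7);u=np.array([np.cos(a),np.sin(a)]);v=np.array([-u[1],u[0]]);Q=[]
for i in range(4):
    p,d=arm.get_image('side');W=cloud('side',d)*1000;c=p.astype(int);q=W-[542.2,171.5,0]
    r=np.hypot(q[...,0],q[...,1]);g=(c[...,0]>c[...,2]+60)&(c[...,0]>c[...,1]+20)&(r<26)&(W[...,2]>40)&(W[...,2]<80)
    g=cv2.erode(g.astype(np.uint8),np.ones((3,1)))>0
    Q+=np.c_[q[g][:,:2]@u,q[g][:,:2]@v,q[g][:,2]].tolist()
Q=np.array(Q);print(len(Q));
if len(Q)>10:
    A=np.c_[Q[:,:2],np.ones(len(Q))];f=np.linalg.lstsq(A,Q[:,2],rcond=None)[0];print('plane dz/dU,dz/dV,z0',f.round(3),'pct z',np.percentile(Q[:,2],[5,50,95]),'V',np.percentile(Q[:,1],[2,98]),'U',np.percentile(Q[:,0],[2,98]))
cv2.imwrite('pics/r%d.png'%int(o['t']*10),cv2.resize(p[165:235,255:345],None,fx=7,fy=7,interpolation=2)[:,:,::-1])
E
python3 ring.py
```

```text
26.1 [542.74750641 171.48264293  52.23064645] [-0.90780959 -0.04997042  0.6921528 ] [-0.078271   -0.01205027  0.03466684] 47.4822624699685
524
plane dz/dU,dz/dV,z0 [-6.0000e-03 -2.0300e-01  7.0908e+01] pct z [66.56150151 72.13623236 76.49124409] V [-24.10550425  16.66127115] U [-17.60557754  21.25650521]
```

Call:
{"api": "drive_tool", "payload": {
  "rows": [
    [0, 0, 1, 0, 0, 0],
    [0, 0, 2, 0, 0, 0],
    [0, 0, 2.8, 0, 0, 0],
    [0, 0, 2.8, 0, 0, 0]
  ]
}}

```text
t: 26.63
tool_pos: [0.5428, 0.1715, 0.0496]
eef_rot: [-0.0, 0.644, 0.765, -0.0]
force: [0.2, -0.6, 0.6]
grip_width: 0.525
```

Call:
{"api": "drive_tool", "payload": {
  "rows": [
    [0, 0, 0.8, 0, 0, 0],
    [0, 0, 1.6, 0, 0, 0],
    [0, 0, 1.6, 0, 0, 0]
  ]
}}

```text
t: 26.88
tool_pos: [0.5428, 0.1714, 0.048]
eef_rot: [0.0, 0.644, 0.765, -0.0]
force: [-0.2, -0.8, 0.9]
grip_width: 0.523
```

```bash
python3 ring.py
```

```text
26.8833 [542.82923125 171.44080491  48.01534003] [-0.24110102 -0.80348344  0.8787479 ] [-0.32306757  0.04380928  0.03476529] 47.70157098168929
356
plane dz/dU,dz/dV,z0 [ 2.2000e-02 -3.6000e-01  6.6924e+01] pct z [61.73788739 70.46722467 75.97461101] V [-24.98842284  11.48767214] U [-17.69929786  20.27733632]
```

Call:
{"api": "drive_tool", "payload": {
  "rows": [
    [0, 0, 0.8, 0, 0, 0],
    [0, 0, 1.5, 0, 0, 0],
    [0, 0, 1.5, 0, 0, 0]
  ]
}}

```text
t: 27.33
tool_pos: [0.5429, 0.1715, 0.0466]
eef_rot: [0.0, 0.644, 0.765, -0.0]
force: [-0.2, -2.6, 1.3]
grip_width: 0.526
```

Call:
{"api": "drive_tool", "payload": {
  "rows": [
    [0, 0, 0, 0, 0, 0],
    [0, 0, 0, 0, 0, 0],
    [0, 0, 0, 0, 0, 0],
    [0, 0, 0, 0, 0, 0],
    [0, 0, -5, 0, 0, 0],
    [0, 0, -20, 0, 0, 0],
    [0, 0, -50, 0, 0, 0],
    [0, 0, -80, 0, 0, 0],
    [0, 0, -80, 0, 0, 0],
    [0, 0, -80, 0, 0, 0]
  ],
  "jaw": 64
}}

```text
t: 28.17
tool_pos: [0.544, 0.1719, 0.1285]
eef_rot: [0.001, 0.644, 0.765, 0.001]
force: [-0.3, -0.1, -0.1]
grip_width: 0.7
```

```bash
python3 ring.py; ls -t pics|head -1; cp pics/$(ls -t pics|head -1) pics/q1.png; python3 -c "
from h import *
print(to(542.2,171.5,80,9.7))"
```

```text
28.1667 [543.9598526  171.8583703  128.50790697] [-0.25571342 -0.13852921 -0.07989715] [-0.0779457   0.02734918  0.03408806] 63.82846515539395
291
plane dz/dU,dz/dV,z0 [ 0.183 -0.514 60.985] pct z [56.54072908 67.33606753 73.94176386] V [-24.61981929   8.69433191] U [-20.85349785  19.47119854]
r281.png
[ 0.2  0.1 45.6 -0.1  0.   0.2]
```

View pics/q1.png

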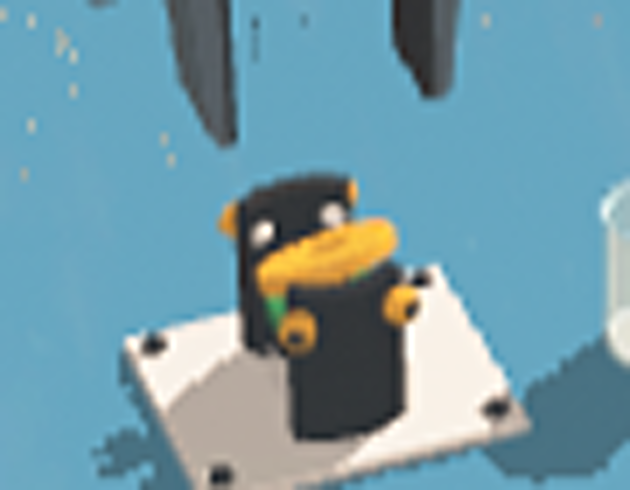

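The ring lies tilted: the far (+V) side is under the far balls and the near side stands high at about crop (330,270). I'll shut the fingers and press with their near edge on the high side.

Call:
{"api": "drive_tool", "payload": {
  "rows": [
    [-2.5, 0, 5, 0, 0, 0.2],
    [-2.5, 0, 10, 0, 0, 0.2],
    [-2.5, 0, 20, 0, 0, 0.2],
    [-2.5, 0, 30, 0, 0, 0.2],
    [-2.5, 0, 40, 0, 0, 0.2],
    [-2.5, 0, 48, 0, 0, 0.2],
    [-2.5, 0, 48, 0, 0, 0.2],
    [-2.5, 0, 48, 0, 0, 0.2],
    [-2.5, 0, 48, 0, 0, 0.2]
  ],
  "jaw": 0,
  "newtons": 20
}}

```text
t: 29.12
tool_pos: [0.5435, 0.1691, 0.0788]
eef_rot: [0.0, 0.645, 0.764, 0.0]
force: [0.6, -0.1, 0.0]
grip_width: 0.08
```

Call:
{"api": "drive_tool", "payload": {
  "rows": [
    [0, 0, 2, 0, 0, 0],
    [0, 0, 4, 0, 0, 0],
    [0, 0, 6, 0, 0, 0],
    [0, 0, 7, 0, 0, 0]
  ]
}}

```text
t: 29.45
tool_pos: [0.5433, 0.1691, 0.0716]
eef_rot: [0.0, 0.645, 0.764, 0.0]
force: [-0.2, -0.4, -0.4]
grip_width: 0.005
```

Call:
{"api": "drive_tool", "payload": {
  "rows": [
    [0, 0, 1, 0, 0, 0],
    [0, 0, 2, 0, 0, 0],
    [0, 0, 3, 0, 0, 0],
    [0, 0, 3, 0, 0, 0]
  ]
}}

```text
t: 29.78
tool_pos: [0.5432, 0.169, 0.0684]
eef_rot: [-0.0, 0.645, 0.764, -0.0]
force: [0.5, -0.5, 0.3]
grip_width: 0.006
```

Call:
{"api": "drive_tool", "payload": {
  "rows": [
    [0, 0, 0.7, 0, 0, 0],
    [0, 0, 1.4, 0, 0, 0],
    [0, 0, 2, 0, 0, 0],
    [0, 0, 2, 0, 0, 0]
  ]
}}

```text
t: 30.12
tool_pos: [0.5433, 0.169, 0.0666]
eef_rot: [-0.0, 0.645, 0.764, -0.0]
force: [-0.2, -0.2, 0.4]
grip_width: 0.004
```

Call:
{"api": "drive_tool", "payload": {
  "rows": [
    [0, 0, 0.7, 0, 0, 0],
    [0, 0, 1.4, 0, 0, 0],
    [0, 0, 2, 0, 0, 0],
    [0, 0, 2, 0, 0, 0]
  ]
}}

```text
t: 30.45
tool_pos: [0.5433, 0.169, 0.0646]
eef_rot: [0.0, 0.645, 0.764, -0.0]
force: [0.1, -1.4, 2.1]
grip_width: 0.004
```

Call:
{"api": "drive_tool", "payload": {
  "rows": [
    [0, 0, 0.5, 0, 0, 0],
    [0, 0, 1, 0, 0, 0],
    [0, 0, 1.5, 0, 0, 0],
    [0, 0, 1.5, 0, 0, 0]
  ]
}}

```text
t: 30.78
tool_pos: [0.5433, 0.1691, 0.063]
eef_rot: [-0.0, 0.645, 0.764, 0.0]
force: [0.2, -0.1, 0.5]
grip_width: 0.007
```

```bash
python3 ring.py
```

```text
30.7833 [543.28048683 169.07892716  62.98468993] [ 0.15442817 -0.13845309  0.52577238] [-0.16358552  0.03980977  0.00540251] 0.628466065439423
190
plane dz/dU,dz/dV,z0 [ 0.07  -0.289 56.569] pct z [50.05880726 55.9278887  61.0424523 ] V [-15.84847872  17.64238345] U [-22.79414824  20.26121106]
```

Call:
{"api": "drive_tool", "payload": {
  "rows": [
    [0, 0, 0.7, 0, 0, 0],
    [0, 0, 1.4, 0, 0, 0],
    [0, 0, 2, 0, 0, 0],
    [0, 0, 2, 0, 0, 0]
  ]
}}

```text
t: 31.32
tool_pos: [0.5433, 0.169, 0.061]
eef_rot: [-0.0, 0.645, 0.764, -0.0]
force: [0.3, -0.3, 0.6]
grip_width: 0.002
```

Call:
{"api": "drive_tool", "payload": {
  "rows": [
    [0, 0, 0.5, 0, 0, 0],
    [0, 0, 1, 0, 0, 0],
    [0, 0, 1, 0, 0, 0]
  ]
}}

```text
t: 31.57
tool_pos: [0.5433, 0.1691, 0.06]
eef_rot: [-0.0, 0.645, 0.764, -0.0]
force: [0.0, -0.8, 0.9]
grip_width: 0.011
```

Call:
{"api": "drive_tool", "payload": {
  "rows": [
    [0, 0, 0.5, 0, 0, 0],
    [0, 0, 1, 0, 0, 0],
    [0, 0, 1, 0, 0, 0]
  ]
}}

```text
t: 31.82
tool_pos: [0.5433, 0.1691, 0.0591]
eef_rot: [0.0, 0.645, 0.764, 0.0]
force: [-0.4, 0.5, 0.7]
grip_width: 0.003
```

Call:
{"api": "drive_tool", "payload": {
  "rows": [
    [0, 0, -1, 0, 0, 0],
    [0.6, -0.9, -1, 0, 0, 0],
    [0.6, -0.9, 0, 0, 0, 0],
    [0.6, -0.9, 1, 0, 0, 0],
    [0.6, -0.9, 1, 0, 0, 0]
  ]
}}

```text
t: 32.23
tool_pos: [0.5422, 0.1695, 0.0579]
eef_rot: [-0.0, 0.645, 0.764, -0.0]
force: [-0.7, -0.9, 1.2]
grip_width: 0.005
```

Call:
{"api": "drive_tool", "payload": {
  "rows": [
    [0, 0, 0.5, 0, 0, 0],
    [0, 0, 1, 0, 0, 0],
    [0, 0, 1, 0, 0, 0]
  ]
}}

```text
t: 32.48
tool_pos: [0.5423, 0.1695, 0.057]
eef_rot: [-0.0, 0.645, 0.764, -0.0]
force: [1.4, -0.8, 0.4]
grip_width: 0.002
```

Call:
{"api": "drive_tool", "payload": {
  "rows": [
    [0, 0, 0.5, 0, 0, 0],
    [0, 0, 1, 0, 0, 0],
    [0, 0, 1, 0, 0, 0]
  ]
}}

```text
t: 32.73
tool_pos: [0.5423, 0.1695, 0.056]
eef_rot: [-0.0, 0.645, 0.764, -0.0]
force: [0.3, 0.1, -0.4]
grip_width: 0.004
```

```bash
python3 ring.py
```

```text
32.7333 [542.25515583 169.4901558   56.0034015 ] [ 0.26868365  0.10651269 -0.3914572 ] [-0.08472288  0.03653613  0.03579752] 0.4098341492977675
176
plane dz/dU,dz/dV,z0 [ 0.141 -0.251 55.169] pct z [49.32439295 52.49719898 59.46922504] V [-19.16812602  17.72939138] U [-23.07163381  20.42610444]
```

Call:
{"api": "drive_tool", "payload": {
  "rows": [
    [0, 0, 0.5, 0, 0, 0],
    [0, 0, 1, 0, 0, 0],
    [0, 0, 1, 0, 0, 0]
  ]
}}

```text
t: 33.18
tool_pos: [0.5423, 0.1695, 0.055]
eef_rot: [-0.0, 0.645, 0.764, -0.0]
force: [-0.5, 0.5, 0.3]
grip_width: 0.003
```

Call:
{"api": "drive_tool", "payload": {
  "rows": [
    [0, 0, 0.5, 0, 0, 0],
    [0, 0, 1, 0, 0, 0],
    [0, 0, 1, 0, 0, 0]
  ]
}}

```text
t: 33.43
tool_pos: [0.5423, 0.1695, 0.054]
eef_rot: [-0.0, 0.645, 0.764, -0.0]
force: [0.2, 0.1, 0.1]
grip_width: 0.008
```

Call:
{"api": "drive_tool", "payload": {
  "rows": [
    [0, 0, 0.5, 0, 0, 0],
    [0, 0, 0.8, 0, 0, 0],
    [0, 0, 0.8, 0, 0, 0]
  ]
}}

```text
t: 33.68
tool_pos: [0.5423, 0.1695, 0.0533]
eef_rot: [-0.0, 0.645, 0.764, -0.0]
force: [1.2, -0.2, -0.2]
grip_width: 0.001
```

Call:
{"api": "drive_tool", "payload": {
  "rows": [
    [0, 0, 0.5, 0, 0, 0],
    [0, 0, 1, 0, 0, 0],
    [0, 0, 1, 0, 0, 0]
  ]
}}

```text
t: 33.93
tool_pos: [0.5424, 0.1695, 0.0523]
eef_rot: [0.0, 0.645, 0.764, 0.0]
force: [-0.1, 0.4, 0.0]
grip_width: 0.002
```

Call:
{"api": "drive_tool", "payload": {
  "rows": [
    [0, 0, 0.4, 0, 0, 0],
    [0, 0, 0.8, 0, 0, 0],
    [0, 0, 0.8, 0, 0, 0]
  ]
}}

```text
t: 34.18
tool_pos: [0.5425, 0.1695, 0.0522]
eef_rot: [-0.0, 0.645, 0.764, -0.0]
force: [-4.5, -2.2, 13.0]
grip_width: 0.01
```

```bash
python3 ring.py;cp pics/$(ls -t pics|head -1) pics/q2.png
```

```text
34.1833 [542.46566716 169.52327847  52.15699326] [-4.45306359 -2.19244857 13.03276026] [-0.40183611  0.8652738  -0.03224313] 0.904341193093131
177
plane dz/dU,dz/dV,z0 [ 0.153 -0.168 54.305] pct z [48.27464944 51.41615507 54.80619663] V [-16.49779572  15.19461157] U [-23.74328918  18.7046554 ]
```

View pics/q2.png

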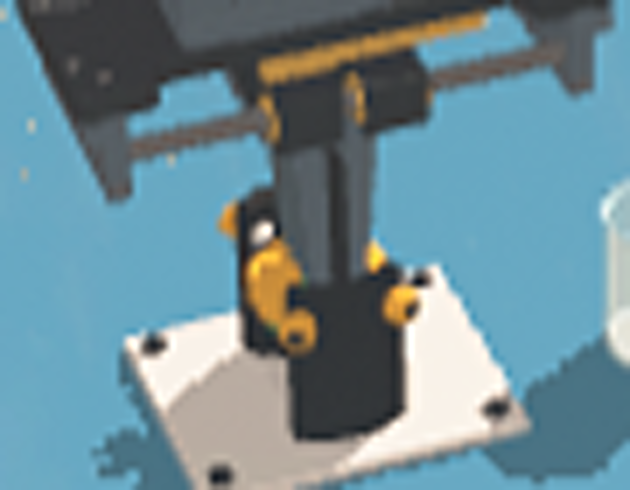

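Firm contact at TCP 52.2 mm with 13 N, which is exactly the ring lying flat on the glass. I'll back off clear of both cameras and check.

Call:
{"api": "drive_tool", "payload": {
  "rows": [
    [0, 0, -5, 0, 0, 0],
    [0, 0, -20, 0, 0, 0],
    [0, 0, -50, 0, 0, 0],
    [0, 0, -80, 0, 0, 0],
    [0, 0, -110, 0, 0, 0],
    [-40, -10, -120, 0, 0, 0],
    [-80, -20, -120, 0, 0, 0],
    [-120, -30, -120, 0, 0, 0],
    [-160, -40, -120, 0, 0, 0],
    [-200, -50, -120, 0, 0, 0],
    [-240, -50, -120, 0, 0, 0],
    [-280, -50, -120, 0, 0, 0],
    [-280, -50, -120, 0, 0, 0],
    [-280, -50, -120, 0, 0, 0]
  ]
}}

```text
t: 35.55
tool_pos: [0.5401, -0.1166, 0.1716]
eef_rot: [0.0, 0.646, 0.763, 0.0]
force: [-0.4, 0.2, -0.7]
grip_width: 0.003
```

```bash
python3 ring.py; python3 - <<'E'
from h import *
a=np.radians(9.7);u=np.array([np.cos(a),np.sin(a)]);v=np.array([-u[1],u[0]]);Q=[]
for i in range(5):
    p,d=arm.get_image('top');W=cloud('top',d)*1000;q=W-[542,171.4,0];r=np.hypot(q[...,0],q[...,1]);c=p.astype(int)
    g=(r<21)&(r>9)&(W[...,2]>35)&(W[...,2]<80)&(c[...,0]>c[...,2]+25);Q+=np.c_[q[g][:,:2]@u,q[g][:,:2]@v,q[g][:,2]].tolist()
Q=np.array(Q);print(len(Q))
if len(Q)>10: print(np.linalg.lstsq(np.c_[Q[:,:2],np.ones(len(Q))],Q[:,2],rcond=None)[0].round(3),np.percentile(Q,[5,50,95],axis=0))
z0=np.load('top.npz');W0=cloud('top',z0['d'])*1000
for nm,x,y,h in(('bottle',664,-136,104),('counter',471,-221,49),('beaker',661,172.5,58)):
    print(nm,[W_[(np.hypot(W_[...,0]-x,W_[...,1]-y)<40)&(W_[...,2]>h-8)&(W_[...,2]<h+6)].mean(0).round(1).tolist() for W_ in(W0,W)])
s=p[215:285,217:297];ps,_=arm.get_image('side');b=ps[168:238,257:337]
cv2.imwrite('pics/z.png',cv2.resize(np.hstack([b,s]),None,fx=5,fy=5,interpolation=2)[:,:,::-1])
E
```

```text
35.55 [ 540.10468985 -116.58467186  171.62943418] [-0.4085548   0.19622591 -0.73676937] [-0.05418328  0.09204347  0.01431114] 0.27316593538998246
0
1536
[ 2.0000e-03 -3.0000e-03  5.2288e+01] [[-17.51639467 -17.5910518   49.80537369]
 [ -0.21416491   0.22177371  52.28816492]
 [ 17.48670571  17.35770508  54.77733337]]
bottle [[664.2, -135.1, 102.7], [675.1, -134.3, 102.5]]
counter [[469.3, -219.3, 45.9], [nan, nan, nan]]
beaker [[663.8, 175.9, 56.7], [663.1, 175.5, 56.3]]<stdin>:10: RuntimeWarning: Mean of empty slice.
  ret = um.true_divide(
```

View pics/z.png

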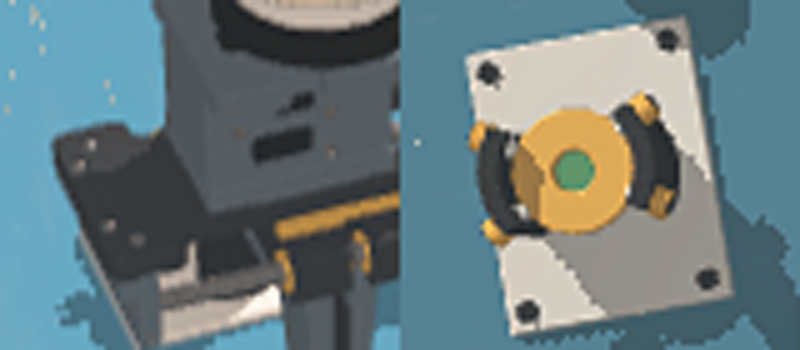

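The ring lies flat: its plane is at 52.3 mm with a tilt of 0.003 or less, and the green lens shows through its hole at crop (573,170). The bottle and counter are partly hidden by the arm in the top view, so I'll check them from the side and then hand in.

```bash
python3 - <<'E'
from h import *
p,d=arm.get_image('side');W=cloud('side',d)*1000;W0=cloud('side',np.load('side.npz')['d'])*1000
for nm,x,y,lo in(('bottle',665,-138,60),('counter',472,-223,20),('beaker',662,172,40)):
    print(nm,[(lambda s:(s.sum(),np.median(w[s],0).round(1)))((np.hypot(w[...,0]-x,w[...,1]-y)<35)&(w[...,2]>lo)&(w[...,2]<110)) for w in(W0,W)])
arm.job_done()
E
```

```text
bottle [(np.int64(484), array([ 656.3, -145.3,   97.4])), (np.int64(486), array([ 656.2, -145.5,   96.4]))]
counter [(np.int64(411), array([ 470. , -228.5,   37.2])), (np.int64(417), array([ 470. , -228.4,   36.9]))]
beaker [(np.int64(220), array([663.3, 176.1,  49.5])), (np.int64(42), array([664.9, 182. ,  46.2]))]
the job is handed in; nothing more can be done
```

The lens cell is built and handed in at about 36 s: spacer, then lens, then ring pressed below all four catches and lying flat on the glass.

**What did not go straight**
- **Spacer lifted:** while I was setting the lens in, the fingers caught the seated spacer and lifted it out again, directly under the lens. I lowered both together, felt the spacer reach the pedestal, eased the grip to 3 N and slid the lens down onto it. The lens top then read 43.7 mm against 44 mm expected.
- **Ring tilted:** the ring first touched the rim of the holder and needed a small sideways correction. After release it lay tilted, with the far side already below its catches. I pressed the high side with shut fingers until they met firm contact at 52.2 mm with 13 N. No clear snap force showed on the way down.

**Last checks**
- **Ring:** from above, its top is at 52.3 mm against 52 mm expected, with a tilt of 0.003 or less. The green lens shows through its hole.
- **Bottle and counter:** from the side, both are within 1 mm of where they started. The top view disagreed (bottle off by 11 mm, no reading on the counter), most likely because the arm hid them.
- **Beaker:** from above it is within 1 mm. Its side reading was mostly hidden by the arm and off by about 6 mm.

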